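# Fit the battery pack in the field mixer and lock it

### The job

Fit the taller battery pack, the one with the stepped end, into the battery well of the portable mixer: lower its contact end in first with the pack tilted, push it against the sprung contacts and rock the stepped end down until the pack lies fully flat. Then slide the well's lock fully home over the step and let go. Work gently: a light push is enough, never force the pack or the lock, and leave the other things on the table where they are.

Things in the scene. Friction and masses are not known exactly. Their poses are not given: they have to be found in the camera images.
- pack: Dark grey battery pack, about 0.24 kg. Origin: centre of its underside, 72 x 38 mm. Its -x end is the contact end (three brass strips on a full-height face). 38 mm wide (y) and 36 mm high from x = -36 to +28 mm; the last 8 mm at the +x end are a step only 12 mm high. It starts lying on its underside on the table, contact end roughly away from the robot.
- pack_nose (a point): Lower edge of the pack's contact end: the pack's point x = -36 mm, y = 0, z = 0; axes as the pack's.
- spare_pack: Another battery pack, not for this well: shorter and lower, 54 x 38 x 20 mm, no step. Origin: centre of its underside. Leave it alone.
- mixer: Portable mixer, light grey case 210 (x) x 260 (y) x 50 mm high, standing level and firm on screw feet that hold it 1 to 9 mm off the table. Origin: centre of its underside; its deck is at z = 50 mm. Knobs and faders, up to 15 mm high, stand at y above +18 mm; the right part of the deck, around the well, is bare but for the lock.
- well (a point): On the floor of the battery well, 14 mm below the deck, at (0, -60, 36) mm of the mixer, same axes. The seated pack's origin and axes coincide with it. The well is 39.5 mm wide (y; rims rounded, radius 4 mm). Rear wall at x = +36 mm (rim rounded, radius 2 mm); at the -x end the sprung contact block, then the fixed wall at x = -46 mm. Friction may hold the pack a little high until pressed.
- contacts (a joint): How far the sprung contact block at the -x end of the well is pushed towards -x, in m: 0 at rest (its face at x = -32 mm of the well), 0.004 with the pack seated, 0.005 at its stop. Pushing it takes 5 N at first, 7 N when seated. The block is 24 mm wide, its top 12 mm above the well floor; it gives only along x, not when pressed from above, so the pack must push it back to fit.
- lock (a joint): Travel of the sliding lock, in m: 0 open, 0.010 home. It slides along the well's -x against about 2 N of friction and stays where it is left. Its steel plate, 26 mm wide, lies on the deck, 14 to 20 mm above the well floor; its front edge is at x = +40 mm of the well when open, +30 mm when home, over the pack's step. It can only pass when the pack is flat.
- lock_tab (a point): Top centre of the lock's thumb tab: an upright block 26 mm wide (y), 7 mm thick (x), rising to 20.5 mm above the deck (this point), plate included; moves with the lock. With the lock open it is at x = +60.5 mm of the well. Behind it (+x) the deck is bare for 40 mm.
- water_bottle: Clear water bottle with a cap, 64 mm across and 205 mm high. Origin: centre of its underside. Leave it alone.
- tumbler: Glass tumbler, 72 mm across and 85 mm high. Origin: centre of its underside. Leave it alone.
- adapter: Small black jack adapter, about 65 x 18 x 16 mm. Origin: under its centre. Leave it alone.
- phone: Black phone, 150 x 74 x 8 mm. Origin: centre of its underside. Leave it alone.
- screwdriver: Screwdriver, 170 mm long. Origin: under its middle. Leave it alone.
- card_case: Clear case, 70 x 50 x 18 mm. Origin: centre of its underside. Leave it alone.
Not all that is in view belongs to the job. Leave any pink or turquoise look-alike of the pack alone.

How it is judged (in metres and radians):
On the way, in this order (a step that is already met when the one before it is completed fails the run):
1. the contact end is down in the well, against the contacts, with the pack tilted (z of pack_nose in the frame of well below 0.008 m and horizontal distance between pack_nose and well below 0.042 m and x of pack_nose in the frame of well below -0.022 m and angle between pack's own z axis and vertical above 0.12 rad and value of joint contacts above 0.001 m), for 0.1 s.
2. the pack lies flat in the well, the lock not yet over it (z of pack in the frame of well between -0.002 and 0.002 m and x of pack in the frame of well between -0.0025 and 0.0025 m and horizontal distance between pack and well below 0.004 m and angle between pack's own z axis and vertical below 0.035 rad and angle between the x axis of pack and the x axis of well, either way round below 0.06 rad and value of joint lock below 0.003 m), for 0.2 s.
At the end, for the whole second after the job is handed in: The stepped pack lies flat on the well floor (height within 2 mm, tilt under 2 degrees, lengthwise within 2.5 mm of its seat), the contacts pushed in over 1.5 mm, the lock slid at least 7.5 of 10 mm over the step, nothing moving (z of pack in the frame of well between -0.002 and 0.002 m and x of pack in the frame of well between -0.0025 and 0.0025 m and horizontal distance between pack and well below 0.004 m and angle between pack's own z axis and vertical below 0.035 rad and angle between the x axis of pack and the x axis of well, either way round below 0.06 rad and value of joint contacts above 0.0015 m and value of joint lock above 0.0075 m and linear speed of pack below 0.01 m/s); the robot touches nothing.
It fails at once if the pack is forced: over 40 N between it and the mixer (contact force between pack and mixer above 40 N).
It fails at once if the robot presses the mixer or its lock with over 25 N (contact force between any of the arm, the fingers and mixer above 25 N).
It fails at once if another thing on the table is moved more than 30 mm (distance of any of spare_pack, water_bottle, tumbler, adapter, phone, screwdriver, card_case from where it was at the start of the episode above 0.03 m).
It fails at once if the bottle or the tumbler is tipped (angle between any of water_bottle, tumbler's own z axis and vertical above 0.35 rad).
It also fails if it takes over 72 s, if anything falls off the work surface, if the arm or the gripper's body presses on something with over 40 N, if the wrist force passes 120 N, or if a joint passes its speed limit or range.

### The arm

A 6-joint arm with a two-finger parallel gripper is mounted at the origin on the work surface. World frame = base frame: x ahead of the robot, y to its left, z up, the work surface at z = 0. Lengths are in m, angles in degrees, forces in N, time in s.
With the tool pointing down it reaches from about 0.3 to 0.75 m from the base axis. Payload 8.5 kg.
Tool frame: the origin (TCP) lies on the centre line of the jaws, within the pads' length; the fingertips stand 17 mm ahead of it and the grasp point (between the pads) lies 2 mm behind it; z points along the fingers, y is the direction in which the jaws open and shut (so a half turn about z gives the same grasp; the last joint's range is limited). The gripper opens to 85 mm and grips with 20 to 120 N. Pads are 22 mm wide; open, the fingers measure 114 mm over their backs; the gripper's body (76 mm by 85 mm) begins 54 mm behind the grasp point. The pads swing forward as they close: fully open they stand 13 mm farther back than shut.
Start: joints at [51.492, 21.807, 74.336, -0, 83.858, -12.336], TCP at [0.243, 0.494, 0.248] pointing down, gripper open.
Joint ranges: [-178.18, 178.18], [-50.72, 133.34], [12.68, 142.11], [-81.47, 261.47], [9.98, 163.14], [-165.26, 165.26]. Speed limits (degrees/s): [136.94, 136.94, 180, 180, 180, 180].

### API

Orientations are given as a 3x3 rotation matrix whose columns are the frame's x, y, z axes.
In Python, from rig import env, imaging, close_job gives the robot as it stands.
- The arm moves only by the tool step_arm, never from a script. Its argument "steps" is one flat list of numbers, 7 for each row, row after row: the opening, from 0 (shut) to 1 (fully open), then the shift along the tool's x, y, z as a fraction of full scale, then the turn, a rotation vector about the tool's x, y, z as a fraction of full scale. A call has 1 to 10 rows; each row is the pose to reach, as a shift and turn from the pose commanded when the call began, along the tool's axes at that moment; what a row does not reach only later rows make up. Full scale, the value 1, is 0.3 m for a shift and 45 degrees for a turn. A row lasts 1/10 s, in which the tool goes at most 50 mm and 8.59 degrees, less where a joint would pass 70% of its speed; a pose out of reach is approached as far as the arm can. A call with a number of a shift or a turn outside -1 to 1 is refused whole. A call with a gripper value outside its range is refused whole. The fingers move at their own pace and stop on an object; "grip_force" is the grip in N (left out, the last holds). Time passes only in rows, so rows that repeat a pose let the fingers close. It gives the time, the measured TCP pose, the force and the opening at its end, in the units of the state.
- env.observe(): the state, without advancing time (a new reading comes with each control period).
- imaging.get_image(name): name is "scene" or "top"; returns (picture, depth): 420x560x3 uint8, blue, green, red; 420x560 float32, m along the optical axis (not along the pixel's ray), 0 where there is no reading.
- imaging.get_calibration(name): a dict with "camera_matrix" (3x3 intrinsics, pixels), "world_from_camera" (4x4, takes a point from camera to world coordinates). Camera axes: x right, y down, z forward; pixel columns grow to the right and rows downward; lengths in m; the calibration is good to about 2 mm. A picture is of the moment at which its call begins. get_calibration takes no time and is no camera call.
- close_job(): hands the job in, once; it reports no verdict.
Trained networks look in the newest picture that a camera, given by its name, has taken for a name from the list of things; names that differ only in an ending like _2 or _b are one class to them, and where a whole thing is asked for, a point or a joint stands for the part that bears it (a point fixed in the world has none). Each returns a list of dicts, best first, with "score" (0 to 1); they miss things now and then, are a little off and sometimes report something else, mostly with a low value. They report only what shows in the picture. A call takes as long as a camera call. They do not tell look-alikes from the thing itself.
- imaging.spot_in(camera, target): "pixel" ([column, row] in pixels, amid what is visible of it).
- imaging.regions_of(camera, target): "mask" (420x560 bool, what is visible of it) and "pixel" ([column, row] in pixels, amid what is visible of it).
- imaging.pinpoint(camera, target): "pixel" ([column, row] in pixels: a listed point, or the origin of a listed thing).
The state is a dict: "time_s": time; "q": joint angles; "qvel": joint speeds; "joint_efforts": joint torques, N m; "position": TCP position; "tool_rot": TCP orientation; "ft_force": force on the tool from outside, world axes, zero at the start; "wrist_torque": the same for the moment, N m; "grip_width": finger opening in m.
Only numpy, scipy, OpenCV 4.12 (cv2) and the standard library are available. Lean on these libraries where they do the work, as an engineer would, in place of code of your own. Each camera call takes 0.05 s, during which the arm holds its last target.

## Working session

There is one attempt and no reset: what is moved stays moved. The work goes in short steps, Python scripts to look and compute and a tool call to move; the robot and the scene stay as the last step left them, time stands still between calls to the robot, and variables do not carry over. Pictures are saved under pics/ and viewed, and the job is handed in when it is done.

Besides the shell and the picture viewer there is one more tool, called after "Request:" as name(argument=value, ...), one argument or row to a line, values as JSON. step_arm: Moves the arm, as the interface text tells. Shift numbers are shares of 0.3 m and turn numbers shares of 45 degrees, none past 1 either way. Its arguments: {"type":"object","properties":{"steps":{"type":"array","items":{"type":"number"}},"grip_force":{"type":"number"}},"required":["steps"]}

```bash
ls; mkdir -p pics
python3 - <<'E'
from rig import env, imaging
import cv2,numpy as np
for n in ("scene","top"):
    im,d=imaging.get_image(n); cv2.imwrite(f"pics/{n}0.png",im); np.save(f"{n}0.npy",d)
    c=imaging.get_calibration(n); print(n,np.round(c["camera_matrix"],1).tolist(),np.round(c["world_from_camera"],4).tolist())
    for t in ("pack","mixer","well","lock_tab","spare_pack"):
        print(t,[(np.round(r["pixel"],1).tolist(),round(r["score"],2)) for r in imaging.pinpoint(n,t)][:3])
print(env.observe())
E
```

```text
pics
scene [[537.8, 0.0, 287.1], [0.0, 537.8, 206.8], [0.0, 0.0, 1.0]] [[0.7355, 0.486, -0.4721, 1.1183], [0.6775, -0.5197, 0.5205, -0.7393], [0.0076, -0.7026, -0.7115, 1.0181], [0.0, 0.0, 0.0, 1.0]]
pack [([126.4, 326.0], 0.94), ([236.3, 248.2], 0.9), ([243.0, 209.3], 0.88)]
mixer [([331.1, 229.3], 0.8)]
well [([352.4, 208.1], 0.88), ([196.6, 278.3], 0.66), ([173.8, 336.3], 0.29)]
lock_tab [([330.8, 186.7], 0.64)]
spare_pack [([264.4, 300.6], 0.91)]
top [[489.6, 0.0, 289.1], [0.0, 489.6, 215.2], [0.0, 0.0, 1.0]] [[0.0187, -0.9973, 0.071, 0.3609], [-0.9995, -0.0205, -0.0243, -0.018], [0.0257, -0.0705, -0.9972, 1.6394], [0.0, 0.0, 0.0, 1.0]]
pack [([300.5, 246.5], 0.77), ([363.5, 224.3], 0.53), ([421.5, 229.8], 0.51)]
mixer [([263.7, 184.7], 0.89)]
well [([247.1, 178.7], 0.57)]
lock_tab [([244.2, 200.5], 0.53)]
spare_pack [([344.6, 175.5], 0.73)]
{'time_s': 0.6, 'q': array([ 5.14915253e+01,  2.18086548e+01,  7.43370272e+01,  1.90108634e-03,
        8.38571608e+01, -1.23344662e+01]), 'qvel': array([-0.06276706,  0.04752097,  0.0527943 , -0.11262547, -0.01064928,
        0.09408577]), 'joint_efforts': array([-5.37124470e-04, -4.48161471e+01, -2.31400359e+01, -1.22747842e-04,
        6.08904284e-04, -3.87369232e-05]), 'position': array([0.24257633, 0.49359591, 0.24829602]), 'tool_rot': array([[-8.97456993e-01,  4.41101964e-01, -5.67075831e-05],
       [ 4.41101966e-01,  8.97456994e-01, -1.82851544e-05],
       [ 4.28269995e-05, -4.14239661e-05, -9.99999998e-01]]), 'ft_force': array([-0.25965269,  0.11359218,  0.30008367]), 'wrist_torque': array([-0.0316733 ,  0.02191194,  0.03655615]), 'grip_width': 0.08537516548776593}
```

View pics/scene0.png

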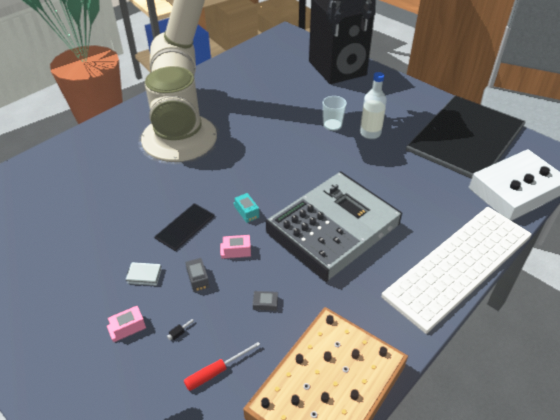

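View pics/top0.png

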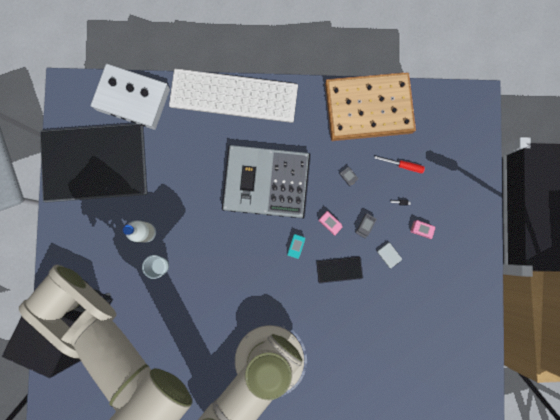

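The dark grey pack is at about (366,224) in top and (197,275) in scene. The mixer is at about (266,181) in top, with the well on its left, the contacts on the far side and the lock on the robot side. Next I'll zoom in.

Run:
```python
import cv2,numpy as np
s=cv2.imread("pics/scene0.png");t=cv2.imread("pics/top0.png")
a=cv2.resize(t[200:250,335:395],None,fx=6,fy=6,interpolation=cv2.INTER_CUBIC)
b=cv2.resize(s[245:305,165:230],None,fx=6,fy=6,interpolation=cv2.INTER_CUBIC)
H=max(a.shape[0],b.shape[0]);c=np.zeros((H,a.shape[1]+b.shape[1],3),np.uint8);c[:a.shape[0],:a.shape[1]]=a;c[:b.shape[0],a.shape[1]:]=b
cv2.imwrite("pics/packz.png",c)
a=cv2.resize(t[140:225,215:320],None,fx=4,fy=4,interpolation=cv2.INTER_CUBIC)
b=cv2.resize(s[165:280,260:410],None,fx=2.5,fy=2.5,interpolation=cv2.INTER_CUBIC)
H=max(a.shape[0],b.shape[0]);c=np.zeros((H,a.shape[1]+b.shape[1],3),np.uint8);c[:a.shape[0],:a.shape[1]]=a;c[:b.shape[0],a.shape[1]:]=b
cv2.imwrite("pics/mixz.png",c)
```

```text
(no output)
```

View pics/packz.png

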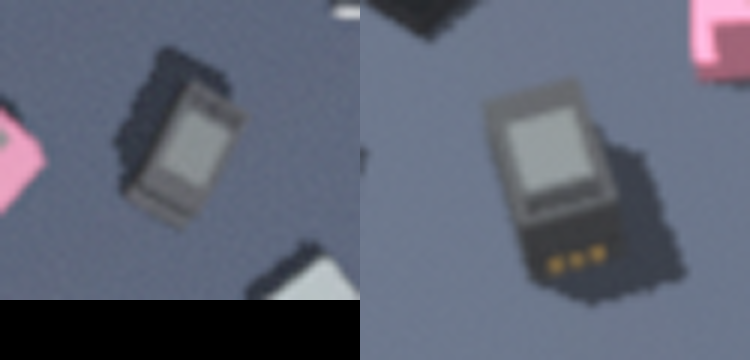

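View pics/mixz.png

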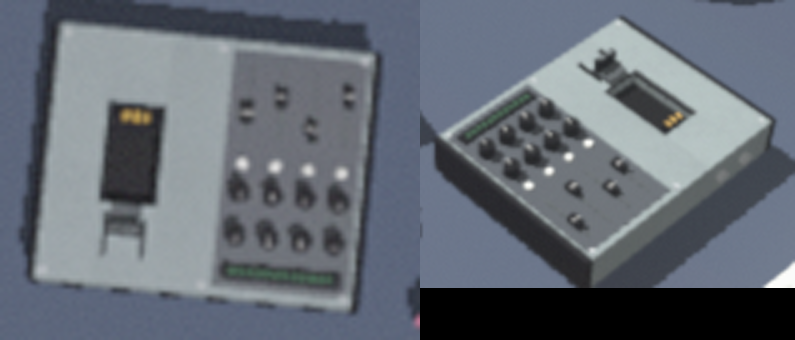

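```bash
cat > h.py <<'E'
import numpy as np,cv2
from rig import env,imaging
CAL={n:imaging.get_calibration(n) for n in("scene","top")}
def proj(n,P):
    K=CAL[n]["camera_matrix"];T=np.linalg.inv(CAL[n]["world_from_camera"])
    P=np.atleast_2d(P)@T[:3,:3].T+T[:3,3]; q=P@np.asarray(K).T
    return q[:,:2]/q[:,2:]
def cloud(n,d):
    K=np.asarray(CAL[n]["camera_matrix"]);T=np.asarray(CAL[n]["world_from_camera"])
    v,u=np.mgrid[:d.shape[0],:d.shape[1]]
    P=np.stack([(u-K[0,2])/K[0,0]*d,(v-K[1,2])/K[1,1]*d,d],-1)
    W=P@T[:3,:3].T+T[:3,3]; W[d<=0]=np.nan; return W
def ray(n,px,z):
    K=np.asarray(CAL[n]["camera_matrix"]);T=np.asarray(CAL[n]["world_from_camera"])
    r=T[:3,:3]@np.linalg.inv(K)@np.array([*px,1.]);return T[:3,3]+r*(z-T[2,3])/r[2]
E
python3 - <<'E'
from h import *
for n in("scene","top"):
    W=cloud(n,np.load(f"{n}0.npy")); z=W[...,2]
    print(n)
    # table, deck, pack
    for nm,(u,v) in {"table":((440,300)if n=="top" else(150,220)),"deckA":((210+23,190)if n=="top" else(360,185)),"deckB":((255,218-70)if n=="top" else(380,215)),"packtop":((367,222)if n=="top" else(196,270))}.items():
        p=W[v-3:v+4,u-3:u+4].reshape(-1,3);print(nm,np.nanmean(p,0).round(4),np.nanstd(p[:,2]).round(4))
    for nm,(u,v,zz) in {"pack":((366,224,.036) if n=="top" else (196,270,.036)),"mix":((263,184,.055)if n=="top" else(333,225,.055))}.items(): print(nm,ray(n,(u,v),zz).round(4))
E
```

```text
scene
table [ 0.2155 -0.2724 -0.0004] 0.0026
deckA [0.5543 0.1717 0.0373] 0.024
deckB [0.6662 0.1035 0.053 ] 0.0019
packtop [ 0.4521 -0.3139  0.0363] 0.0017
pack [ 0.452  -0.3138  0.036 ]
mix [ 0.6032 -0.0043  0.055 ]
top
table [ 2.038e-01 -5.677e-01  2.000e-04] 0.0041
deckA [0.552  0.1273 0.0536] 0.0035
deckB [0.6977 0.0606 0.0262] 0.0263
packtop [ 0.4577 -0.3141  0.036 ] 0.0039
pack [ 0.4511 -0.3108  0.036 ]
mix [0.5736 0.0304 0.055 ]
```

```bash
cat > fit.py <<'E'
from h import *
from scipy.optimize import minimize
from scipy.ndimage import map_coordinates,gaussian_filter
def seg(a,b,n=60): 
    t=np.linspace(.04,.96,n)[:,None];return np.asarray(a)*(1-t)+np.asarray(b)*t
def xf(p,P):
    x,y,yaw,z=p;c,s=np.cos(yaw),np.sin(yaw);R=np.array([[c,-s,0],[s,c,0],[0,0,1]]);return P@R.T+[x,y,z]
def rect(x0,x1,y0,y1,z):
    c=[(x0,y0,z),(x1,y0,z),(x1,y1,z),(x0,y1,z)];return [(c[i],c[(i+1)%4]) for i in range(4)]
def cost(p,segs,cams,sig):
    tot=0
    for n,(gx,gy) in cams.items():
        for a,b in segs[n]:
            q=proj(n,xf(p,seg(a,b)));t=q[-1]-q[0];L=np.hypot(*t);t/=L
            g=-map_coordinates(gx,[q[:,1],q[:,0]],order=1)*t[1]+map_coordinates(gy,[q[:,1],q[:,0]],order=1)*t[0]
            tot-=abs(g.mean())*L
    return tot
def fit(p0,segs,names,imgs,sigs=(3,1.5,.8),fz=True):
    p=np.array(p0,float)
    for s in sigs:
        cams={}
        for n in names:
            g=gaussian_filter(imgs[n].astype(float).mean(2),s);gy,gx=np.gradient(g);cams[n]=(gx,gy)
        sc=np.array([.004,.004,.03,.003 if not fz else 0])
        k=3 if fz else 4
        f=lambda d:cost(p+np.r_[d*sc[:k],[0]*(4-k)],segs,cams,s)
        best=None
        for st in range(6):
            rng=np.random.default_rng(st);x0=rng.normal(0,.7,k) if st else np.zeros(k)
            r=minimize(f,x0,method="Nelder-Mead",options=dict(xatol=1e-3,fatol=1e-4,maxiter=600))
            if best is None or r.fun<best.fun:best=r
        p=p+np.r_[best.x*sc[:k],[0]*(4-k)]
    return p,best.fun
E
cat > f1.py <<'E'
from fit import *
imgs={n:cv2.imread(f"pics/{n}0.png") for n in("scene","top")}
deck=rect(-.105,.105,-.13,.13,.05)
md={"scene":deck,"top":deck}
for names in(["top"],["scene"],["top","scene"]):
    for fz in(True,False):
        p,f=fit([.585,.018,np.pi-.09,.003],md,names,imgs,fz=fz);print("mix",names,fz,p.round(4),np.degrees(p[2]).round(2),round(f,1))
top=rect(-.036,.028,-.019,.019,.036)
stp=[((.036,-.019,.012),(.036,.019,.012)),((.028,-.019,.012),(.036,-.019,.012)),((.028,.019,.012),(.036,.019,.012))]
con=[((-.036,-.019,0),(-.036,-.019,.036)),((-.036,.019,0),(-.036,.019,.036)),((-.036,-.019,0),(-.036,.019,0))]
sp={"top":top+stp,"scene":top+con}
for names in(["top"],["scene"],["top","scene"]):
    p,f=fit([.452,-.313,np.pi-.47,0],sp,names,imgs,sigs=(1.5,.8,.6));print("pack",names,p.round(4),np.degrees(p[2]).round(2),round(f,1))
E
python3 f1.py
```

```text
mix ['top'] True [5.8460e-01 2.1500e-02 3.0638e+00 3.0000e-03] 175.54 -7056.8
mix ['top'] False [0.5842 0.0214 3.0634 0.0064] 175.52 -7073.5
mix ['scene'] True [5.8470e-01 2.1800e-02 3.0637e+00 3.0000e-03] 175.54 -8408.4
mix ['scene'] False [5.8460e-01 2.1900e-02 3.0637e+00 2.9000e-03] 175.54 -8408.5
mix ['top', 'scene'] True [5.8460e-01 2.1600e-02 3.0642e+00 3.0000e-03] 175.57 -15458.2
mix ['top', 'scene'] False [0.5848 0.0215 3.0641 0.0033] 175.56 -15464.7
pack ['top'] [ 0.4581 -0.3191  2.751   0.    ] 157.62 -643.8
pack ['scene'] [ 0.4611 -0.3213  2.7323  0.    ] 156.55 -903.2
pack ['top', 'scene'] [ 0.4597 -0.3205  2.7352  0.    ] 156.72 -1466.0
```

```bash
cat > ov.py <<'E'
from fit import *
def overlay(img,n,p,segs,box,k,col=(0,255,0)):
    u0,u1,v0,v1=box
    o=cv2.resize(img[v0:v1,u0:u1],None,fx=k,fy=k,interpolation=cv2.INTER_CUBIC)
    for a,b in segs:
        q=(proj(n,xf(p,np.array([a,b])))+.5-[u0,v0])*k
        cv2.line(o,*[tuple(int(c) for c in r) for r in q],col,1,cv2.LINE_AA)
    return o
def hs(*ims):
    H=max(i.shape[0] for i in ims);return np.hstack([cv2.copyMakeBorder(i,0,H-i.shape[0],0,0,cv2.BORDER_CONSTANT) for i in ims])
E
python3 - <<'E'
from ov import *
exec(open("f1.py").read().split("for names")[0])
src=open("f1.py").read();i=src.index("top=rect");exec(src[i:src.index("for names",i)])
p=[.4597,-.3205,2.7352,0]
cv2.imwrite("pics/ov1.png",hs(overlay(imgs["top"],"top",p,sp["top"],(335,395,200,250),6),overlay(imgs["scene"],"scene",p,sp["scene"],(165,230,245,305),6)))
E
```

```text
(no output)
```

View pics/ov1.png

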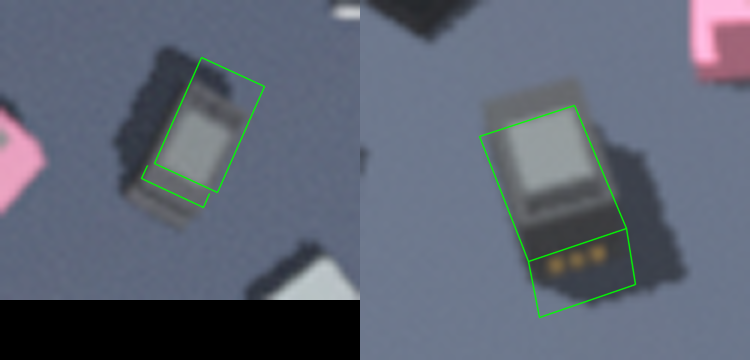

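```bash
sed -i 's/\[.452,-.313,np.pi-.47,0\]/[.447,-.313,np.pi-.49,0]/; s/sigs=(1.5,.8,.6)/sigs=(1,.7)/' f1.py; sed -i 's/normal(0,.7,k)/normal(0,.4,k)/' fit.py
python3 f1.py | grep pack
python3 - <<'E'
from ov import *
src=open("f1.py").read();exec(src.split("for names")[0]);i=src.index("top=rect");exec(src[i:src.index("for names",i)])
p,_=fit([.447,-.313,np.pi-.49,0],sp,["top","scene"],imgs,sigs=(1,.7))
cv2.imwrite("pics/ov2.png",hs(overlay(imgs["top"],"top",p,sp["top"],(335,395,200,250),6),overlay(imgs["scene"],"scene",p,sp["scene"],(165,230,245,305),6)))
md=deck+rect(-.046,.036,-.0798,-.0402,.05)+[((.0505+.0065+.0,-.073,.0705),(.057,-.047,.0705))]+[((.04,-.073,.056),(.04,-.047,.056))]
p=[.5846,.0216,3.0640,.0032]
cv2.imwrite("pics/ov3.png",hs(overlay(imgs["top"],"top",p,md,(215,320,140,225),4),overlay(imgs["scene"],"scene",p,md,(260,410,165,280),2.5)))
E
```

```text
pack ['top'] [ 0.4581 -0.3193  2.7548  0.    ] 157.84 -606.3
pack ['scene'] [ 0.4476 -0.3155  2.7479  0.    ] 157.44 -763.0
pack ['top', 'scene'] [ 0.4596 -0.3206  2.738   0.    ] 156.87 -1411.1
```

View pics/ov2.png

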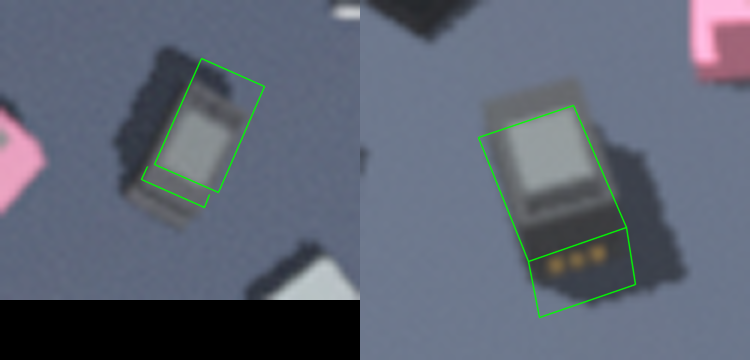

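View pics/ov3.png

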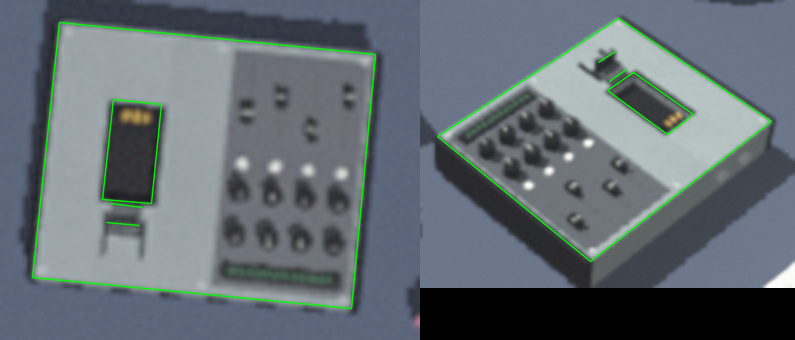

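```bash
cat > f2.py <<'E'
from ov import *
from scipy.optimize import minimize
from scipy.ndimage import gaussian_filter
imgs={};M={}
for n in("scene","top"):
    im,d=imaging.get_image(n);imgs[n]=im
    c={"scene":(197,273),"top":(366,223)}[n]
    for r in imaging.regions_of(n,"pack"):
        if np.hypot(*(np.array(r["pixel"])-c))<10: M[n]=r["mask"];print(n,r["pixel"],r["score"],r["mask"].sum());break
    f=im.astype(float);chroma=(f[...,0]-f[...,2])/(f.sum(2))
    print(n,"chroma table",chroma[c[1]-25:c[1]-22,c[0]+10].round(3),"pack",chroma[c[1],c[0]].round(3))
    b=[c[0]-30,c[0]+30,c[1]-25,c[1]+30]
    cv2.imwrite(f"pics/m_{n}.png",np.hstack([cv2.resize((M.get(n,np.zeros(d.shape,bool))*255).astype(np.uint8)[b[2]:b[3],b[0]:b[1]],None,fx=6,fy=6),cv2.resize(np.clip(chroma*1200+50,0,255).astype(np.uint8)[b[2]:b[3],b[0]:b[1]],None,fx=6,fy=6)]))
np.savez("m.npz",**M)
E
python3 f2.py; python3 -c "
import cv2,numpy as np
cv2.imwrite('pics/m.png',np.vstack([cv2.imread('pics/m_top.png')[:300],cv2.imread('pics/m_scene.png')[:300]]))"
```

```text
scene [195.6, 274.4] 0.76 545
scene chroma table [0.082 0.087 0.085] pack 0.024
top [366.7, 223.8] 0.52 269
top chroma table [0.099 0.102 0.097] pack 0.019
```

View pics/m.png

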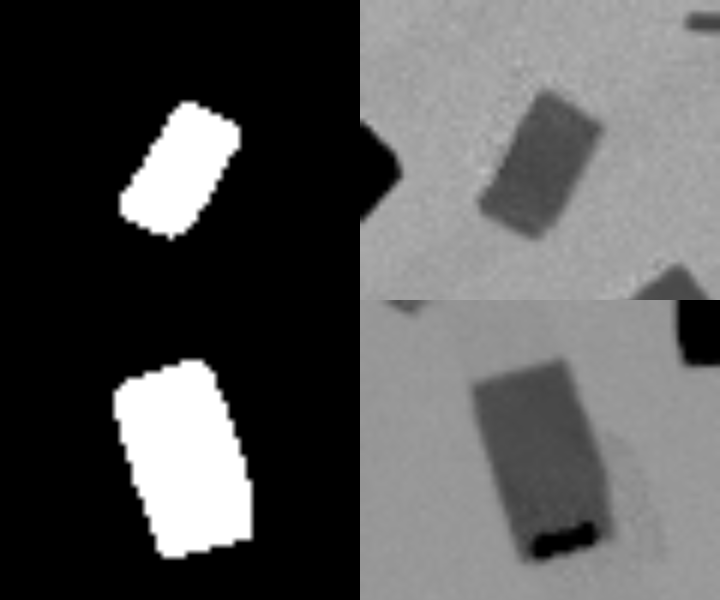

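```bash
cat > f3.py <<'E'
from ov import *
V=[]
for y in(-.019,.019): V+= [(-.036,y,0),(-.036,y,.036),(.028,y,.036),(.028,y,.012),(.036,y,.012),(.036,y,0)]
V=np.array(V)
PARTS=[np.array([v for v in V if v[0]<.03 and True]+[(.028,-.019,0),(.028,.019,0)]),np.array([(x,y,z) for x in(.028,.036) for y in(-.019,.019) for z in(0,.012)])]
def alpha(im,c,R=22):
    f=im.astype(float);ch=(f[...,0]-f[...,2])/(f.sum(2)+1e-6)
    u,v=c;w=ch[v-R:v+R,u-R:u+R];tb=np.median(w)
    pk=.024
    return np.clip((tb-w)/(tb-pk),0,1)
def sil(n,p,c,R,S=8):
    m=np.zeros((2*R*S,2*R*S),np.uint8)
    for P in PARTS:
        q=(proj(n,xf(p,P))+.5-[c[0]-R,c[1]-R])*S
        h=cv2.convexHull(np.round(q*16).astype(np.float32)).astype(np.int32)
        cv2.fillConvexPoly(m,h,255,cv2.LINE_AA,4)
    return cv2.resize(m,(2*R,2*R),interpolation=cv2.INTER_AREA)/255.
def fitp(imgs,cs,names,p0,R=22):
    A={}
    for n in names:
        a=alpha(imgs[n],cs[n],R);m=(a>.5).astype(np.uint8);k,l=cv2.connectedComponents(m);
        keep=cv2.dilate((l==l[R,R]).astype(np.uint8),np.ones((5,5)));A[n]=a*keep
    f=lambda d:sum(((gaussian_filter(sil(n,[p0[0]+d[0]*.003,p0[1]+d[1]*.003,p0[2]+d[2]*.05,0],cs[n],R),.6)-A[n])**2).sum() for n in names)
    b=min((minimize(f,x,method="Nelder-Mead",options=dict(xatol=2e-3,fatol=1e-3)) for x in ([0,0,0],[1,1,1],[-1,1,-1],[1,-1,1])),key=lambda r:r.fun)
    d=b.x;return np.array([p0[0]+d[0]*.003,p0[1]+d[1]*.003,p0[2]+d[2]*.05,0]),b.fun
if __name__=="__main__":
    imgs={n:cv2.imread(f"pics/{n}0.png") for n in("scene","top")};cs={"scene":(197,273),"top":(366,223)}
    for nm in(["top"],["scene"],["top","scene"]):
        p,f=fitp(imgs,cs,nm,[.447,-.313,2.65,0]);print(nm,p.round(4),np.degrees(p[2]).round(2),round(f,2))
E
python3 f3.py
```

```text
['top'] [ 0.4474 -0.3127  2.6649  0.    ] 152.69 2.65
['scene'] [ 0.4481 -0.3109  2.6725  0.    ] 153.12 3.83
['top', 'scene'] [ 0.4479 -0.3114  2.6724  0.    ] 153.12 11.39
```

The chroma-based fit agrees between cameras to about 2 mm. That gives the pack at about (0.448, -0.312) with yaw 153°, and the mixer at (0.5846, 0.0216) with yaw 175.55°. Next I'll go to the pack.

```bash
cat > mv.py <<'E'
import numpy as np
from scipy.spatial.transform import Rotation as Ro
from rig import env
def Rt(yaw,tilt=0):
    # tool x along pack x (angle yaw deg), z down; tilt>0: nose(-x) down, about tool y
    c,s=np.cos(np.radians(yaw)),np.sin(np.radians(yaw))
    R=np.array([[c,s,0],[s,-c,0],[0,0,-1.]])   # x=(c,s) y=(s,-c)
    return R@Ro.from_euler("y",-tilt,degrees=True).as_matrix()
def rel(pos,R,pos0=None,R0=None):
    o=env.observe();p0=o["position"] if pos0 is None else np.array(pos0);r0=o["tool_rot"] if R0 is None else R0
    s=r0.T@(np.array(pos)-p0)/.3;t=Ro.from_matrix(r0.T@R).as_rotvec(degrees=True)/45
    return np.r_[s,t]
E
python3 - <<'E'
from mv import *
R=Rt(20,10);print(R.round(2), "nose dir -x:",-R[:,0])
print(rel([.4478,-.3116,.15],Rt(153.0)).round(4))
E
```

```text
[[ 0.93  0.34 -0.16]
 [ 0.34 -0.94 -0.06]
 [-0.17  0.   -0.98]] nose dir -x: [-0.92541658 -0.33682409  0.17364818]
[-1.7978 -2.1069  0.3278 -0.     -0.      0.0183]
```

```bash
sed -i 's/"y",-tilt/"y",tilt/' mv.py
```

Request:
step_arm(
  steps=[0.65,-0.6,-0.7,0,0,0,0,0.65,-0.6,-0.7,0,0,0,0,0.65,-0.6,-0.7,0,0,0,0,0.65,-0.6,-0.7,0,0,0,0,0.65,-0.6,-0.7,0,0,0,0,0.65,-0.6,-0.7,0,0,0,0,0.65,-0.6,-0.7,0,0,0,0],
)

```text
time_s: 1.5
position: [0.3121, 0.2235, 0.2486]
tool_rot: [[-0.896, 0.445, 0.001], [0.445, 0.896, -0.0], [-0.001, 0.0, -1.0]]
ft_force: [-0.8, -0.1, -0.4]
grip_width: 0.0558
```

Request:
step_arm(
  steps=[0.65,-0.6,-0.7,0,0,0,0,0.65,-0.6,-0.7,0,0,0,0,0.65,-0.6,-0.7,0,0,0,0,0.65,-0.6,-0.7,0,0,0,0,0.65,-0.6,-0.7,0,0,0,0,0.65,-0.6,-0.7,0,0,0,0,0.65,-0.6,-0.7,0,0,0,0],
)

```text
time_s: 2.2
position: [0.3816, -0.0444, 0.2483]
tool_rot: [[-0.896, 0.444, 0.0], [0.444, 0.896, -0.0], [-0.0, -0.0, -1.0]]
ft_force: [0.1, -0.3, -0.4]
grip_width: 0.0556
```

Request:
step_arm(
  steps=[0.65,-0.598,-0.707,0.2,0,0,0.018,0.65,-0.598,-0.707,0.2,0,0,0.018,0.65,-0.598,-0.707,0.2,0,0,0.018,0.65,-0.598,-0.707,0.33,0,0,0.018,0.65,-0.598,-0.707,0.33,0,0,0.018,0.65,-0.598,-0.707,0.33,0,0,0.018,0.65,-0.598,-0.707,0.33,0,0,0.018,0.65,-0.598,-0.707,0.33,0,0,0.018],
)

```text
time_s: 3.0
position: [0.4484, -0.3107, 0.1485]
tool_rot: [[-0.891, 0.454, -0.001], [0.454, 0.891, 0.002], [0.002, 0.001, -1.0]]
ft_force: [0.8, 0.1, 0.7]
grip_width: 0.0554
```

Run:
```python
from mv import *
from ov import *
o=env.observe();print(o["time_s"],o["position"],o["q"].round(1))
ims=[imaging.get_image(n)[0] for n in("top","scene")]
cv2.imwrite("pics/a1.png",hs(cv2.resize(ims[0][170:280,310:420],None,fx=3.5,fy=3.5),cv2.resize(ims[1][180:330,130:280],None,fx=2.7,fy=2.7)))
print(rel([.4478,-.3116,.032],Rt(153.0)).round(4))
```

```text
3.0 [ 0.44838074 -0.31072828  0.14852645] [ -47.2   26.7   84.     0.    69.3 -110.2]
[-3.000e-04 -5.300e-03  3.931e-01  1.000e-04  6.000e-04  2.400e-03]
```

View pics/a1.png

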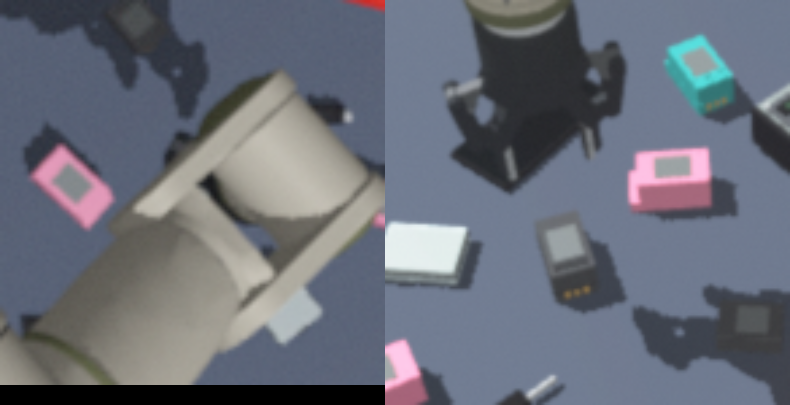

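The scene picture shows the pack directly below the open jaws, with the other things clear of them. Descending and gripping.

Request:
step_arm(
  steps=[0.65,0,-0.003,0.15,0,0,0,0.65,0,-0.003,0.28,0,0,0,0.65,0,-0.003,0.35,0,0,0,0.65,0,-0.003,0.39,0,0,0,0.65,0,-0.003,0.39,0,0,0,0.4,0,-0.003,0.39,0,0,0,0.3,0,-0.003,0.39,0,0,0,0.3,0,-0.003,0.39,0,0,0,0.3,0,-0.003,0.39,0,0,0,0.3,0,-0.003,0.39,0,0,0],
  grip_force=30,
)

```text
time_s: 4.1
position: [0.4482, -0.3127, 0.034]
tool_rot: [[-0.891, 0.454, 0.002], [0.454, 0.891, -0.002], [-0.003, -0.001, -1.0]]
ft_force: [1.2, 1.2, 8.2]
grip_width: 0.0373
```

Request:
step_arm(
  steps=[0.3,0,0,-0.1,0,0,0,0.3,0,0,-0.25,0,0,0,0.3,0,0,-0.4,0,0,0,0.3,0,0,-0.5,0,0,0,0.3,0,0,-0.5,0,0,0,0.3,0,0,-0.5,0,0,0],
)

```text
time_s: 4.7
position: [0.4472, -0.3121, 0.1822]
tool_rot: [[-0.891, 0.454, 0.0], [0.454, 0.891, -0.0], [-0.0, -0.0, -1.0]]
ft_force: [-1.1, -0.2, -4.4]
grip_width: 0.0372
```

Run:
```python
from mv import *
from ov import *
o=env.observe();print(o["time_s"],o["position"],o["tool_rot"].round(3),o["ft_force"])
im,d=imaging.get_image("scene");np.save("a2.npy",d);cv2.imwrite("pics/a2f.png",im)
u,v=proj("scene",o["position"])[0].astype(int);print(u,v)
cv2.imwrite("pics/a2.png",cv2.resize(im[v-60:v+60,u-60:u+60],None,fx=5,fy=5,interpolation=cv2.INTER_CUBIC))
```

```text
4.7 [ 0.44718496 -0.31209809  0.18224157] [[-0.891  0.454  0.   ]
 [ 0.454  0.891 -0.   ]
 [-0.    -0.    -1.   ]] [-1.11317307 -0.20495047 -4.44421787]
187 225
```

View pics/a2.png

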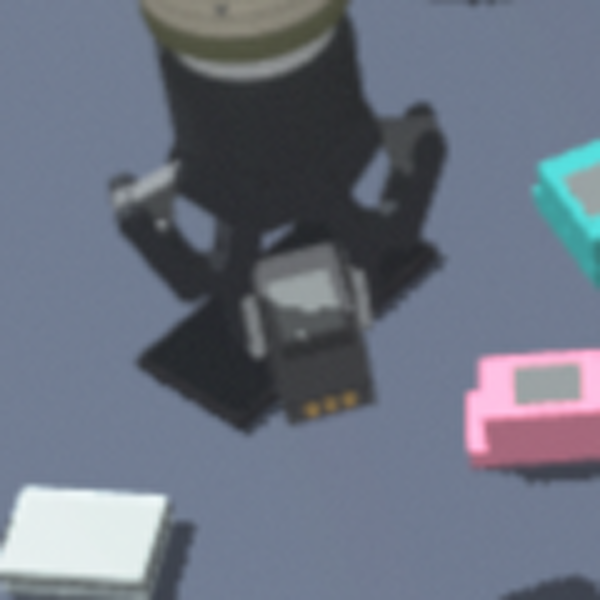

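Run:
```python
from mv import *
from ov import *
im=cv2.imread("pics/a2f.png");o=env.observe()
top=rect(-.036,.028,-.019,.019,.036)
con=rect(-.036,-.036,-.019,.019,0)[1:2]+[((-.036,-.019,0),(-.036,-.019,.036)),((-.036,.019,0),(-.036,.019,.036)),((-.036,-.019,0),(-.036,.019,0))]
p=[*o["position"][:2],np.radians(153.0),o["position"][2]-.034]
cam={}
b=(160,230,195,265)
from scipy.optimize import minimize
f=im.astype(float);ch=(f[...,0]-f[...,2])/(f.sum(2)+1e-6)
segs={"scene":con+[((-.036,-.019,.036),(-.036,.019,.036))]}
o1=overlay(im,"scene",p,top+con,b,8)
# brass: locate
v,u=np.where(ch[b[2]:b[3],b[0]:b[1]]<-.12);print("brass px",u.mean()+b[0],v.mean()+b[2],len(u))
print("pred face pts z=4,8,12",[proj("scene",xf(p,np.array([[-.036,0,z]])))[0].round(1).tolist() for z in(.004,.008,.012)])
im0=cv2.imread("pics/scene0.png").astype(float);c0=(im0[...,0]-im0[...,2])/(im0.sum(2)+1e-6)
w=c0[270:300,185:215];v,u=np.where(w<-.12);print("brass0",u.mean()+185,v.mean()+270,len(u))
for z in(.004,.008,.012):print("pred0",proj("scene",xf([.4478,-.3116,np.radians(153),0],np.array([[-.036,0,z]])))[0].round(1))
# pixel derivs
q0=proj("scene",xf(p,np.array([[-.036,0,.008]])))[0]
print("d/dxpack per mm",proj("scene",xf(p,np.array([[-.035,0,.008]])))[0]-q0,"d/dz",proj("scene",xf(p,np.array([[-.036,0,.009]])))[0]-q0)
cv2.imwrite("pics/ov4.png",o1)
```

```text
brass px 192.14285714285714 245.64285714285714 14
pred face pts z=4,8,12 [[193.0, 247.0], [192.8, 245.8], [192.6, 244.6]]
brass0 201.0 287.46153846153845 13
pred0 [200.8 288.7]
pred0 [200.6 287.7]
pred0 [200.4 286.7]
d/dxpack per mm [-0.1106198  -0.34093504] d/dz [-0.0558493  -0.31011709]
```

View pics/ov4.png

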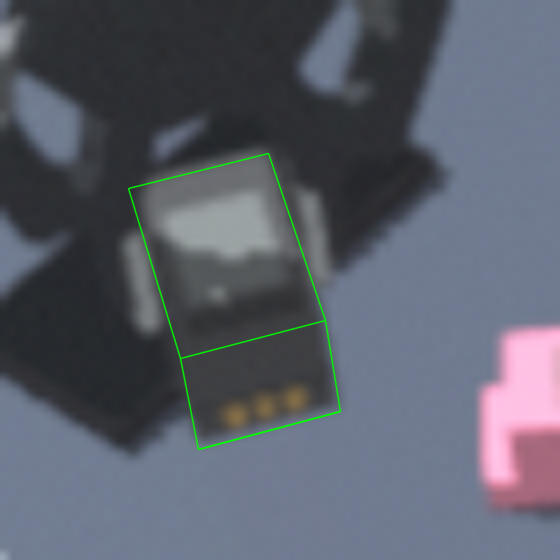

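```bash
cat >> mv.py <<'E'
# well pose in world (robot frame) and TCP from nose pose
W=np.array([.5893,.0814,.0392]);YW=175.55
XG,ZG=-.001,.034
def tcp(xn,yn,zn,tilt,dyaw=0,xg=None,zg=None):
    xg=XG if xg is None else xg; zg=ZG if zg is None else zg
    R=Rt(YW+dyaw,tilt);a=np.radians(YW);x=np.array([np.cos(a),np.sin(a),0]);y=np.array([-np.sin(a),np.cos(a),0])
    nose=W+x*xn+y*yn+[0,0,zn]
    return nose+R[:,0]*(.036+xg)-R[:,2]*zg,R
E
python3 - <<'E'
from mv import *
P,R=tcp(-.021,0,.045,20);print(P,R.round(3));print(rel(P,R).round(3))
E
```

```text
[0.58904023 0.08142022 0.12812025] [[-0.937  0.078 -0.341]
 [ 0.073  0.997  0.027]
 [ 0.342  0.    -0.94 ]]
[ 0.172  1.383  0.178  0.089  0.436 -0.495]
```

Request:
step_arm(
  steps=[0.3,0.02,0.1,0,0,0,0,0.3,0.05,0.3,0,0,0,-0.1,0.3,0.08,0.45,0,0,0,-0.25,0.3,0.1,0.6,0,0,0,-0.4,0.3,0.1,0.7,0,0,0,-0.5,0.3,0.1,0.8,0,0,0,-0.5,0.3,0.1,0.8,0,0,0,-0.5,0.3,0.1,0.8,0,0,0,-0.5],
)

```text
time_s: 5.55
position: [0.5291, -0.0844, 0.1807]
tool_rot: [[-0.997, 0.077, -0.003], [0.077, 0.997, 0.001], [0.003, 0.001, -1.0]]
ft_force: [-0.3, -0.9, -3.7]
grip_width: 0.0374
```

Run:
```python
from mv import *
P,R=tcp(-.021,0,.045,20);print(rel(P,R).round(3))
```

```text
[-0.157  0.566  0.175  0.001  0.44   0.001]
```

Request:
step_arm(
  steps=[0.3,-0.05,0.15,0,0,0.1,0,0.3,-0.1,0.3,0,0,0.2,0,0.3,-0.157,0.45,0.05,0,0.35,0,0.3,-0.157,0.566,0.12,0,0.444,0,0.3,-0.157,0.566,0.175,0,0.444,0,0.3,-0.157,0.566,0.175,0,0.444,0,0.3,-0.157,0.566,0.175,0,0.444,0,0.3,-0.157,0.566,0.175,0,0.444,0,0.3,-0.157,0.566,0.175,0,0.444,0],
)

```text
time_s: 6.45
position: [0.5901, 0.0797, 0.131]
tool_rot: [[-0.938, 0.08, -0.339], [0.075, 0.997, 0.027], [0.34, -0.0, -0.941]]
ft_force: [-0.1, 0.0, -2.4]
grip_width: 0.0373
```

```bash
cat > look.py <<'E'
from mv import *
from ov import *
import sys
def pk(P,R,tilt=None,xg=None,zg=None):
    xg=XG if xg is None else xg; zg=ZG if zg is None else zg
    RP=np.stack([R[:,0],-R[:,1],-R[:,2]],1); return P-RP@np.array([xg,0,zg]),RP
PE=rect(-.036,.028,-.019,.019,.036)+[((-.036,-.019,0),(-.036,-.019,.036)),((-.036,.019,0),(-.036,.019,.036)),((-.036,-.019,0),(-.036,.019,0))]
def look(name,box=(290,410,150,260),k=5):
    o=env.observe();O,RP=pk(o["position"],o["tool_rot"])
    im,d=imaging.get_image("scene");cv2.imwrite(f"pics/{name}f.png",im);np.save(name+".npy",d)
    MX=rect(-.105,.105,-.13,.13,.05)+rect(-.046,.036,-.0798,-.0402,.05)
    c=overlay(im,"scene",[.5846,.0216,3.0640,.0032],MX,box,k,(0,200,255))
    for a,b in PE:
        q=(proj("scene",np.array([a,b])@RP.T+O)+.5-[box[0],box[2]])*k
        cv2.line(c,*[tuple(int(t) for t in r) for r in q],(0,255,0),1,cv2.LINE_AA)
    cv2.imwrite(f"pics/{name}.png",c)
    a=np.radians(YW);B=np.array([[np.cos(a),-np.sin(a),0],[np.sin(a),np.cos(a),0],[0,0,1]])
    n=B.T@(O+RP@[-.036,0,0]-W);print("t",o["time_s"],"nose well mm",(n*1e3).round(1),"tilt",np.degrees(np.arcsin(RP[2,0])).round(2),"F(well)",(B.T@o["ft_force"]).round(1))
    return o
E
python3 - <<'E'
from look import *
look("b1")
E
```

```text
t 6.45 nose well mm [-22.3   1.7  48. ] tilt 19.86 F(well) [ 0.1  0.  -2.4]
```

View pics/b1.png

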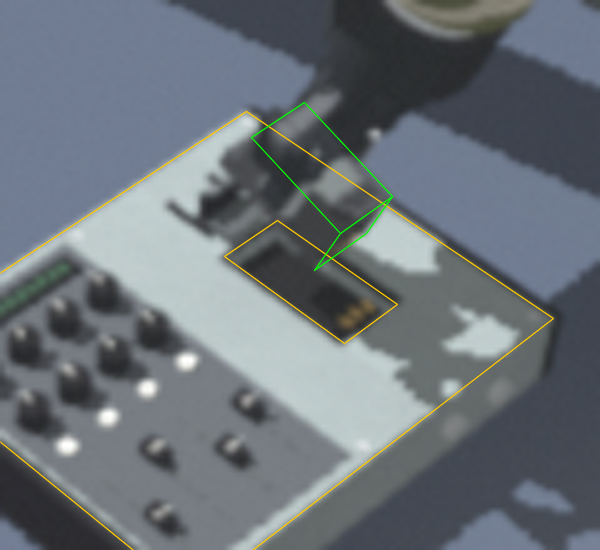

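Run:
```python
import cv2,numpy as np
im=cv2.imread("pics/b1f.png")[160:230,320:390].astype(float)
im=255*(np.clip(im/200,0,1)**.5)
cv2.imwrite("pics/b1z.png",cv2.resize(im.astype(np.uint8),None,fx=8,fy=8,interpolation=cv2.INTER_CUBIC))
```

```text
(no output)
```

View pics/b1z.png

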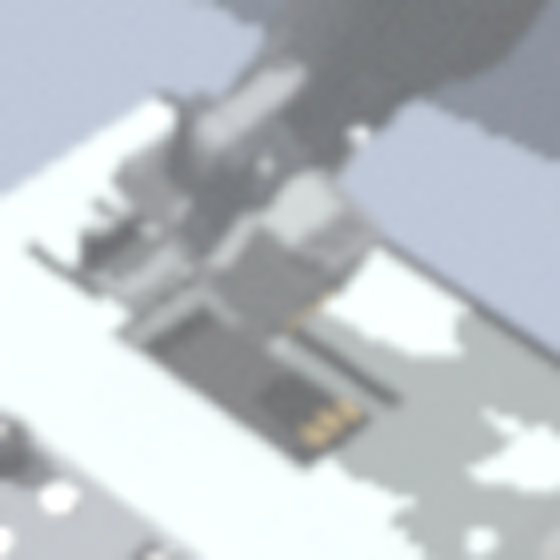

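Request:
step_arm(
  steps=[0.3,0,0,0,0,0,0,0.3,0,0,0,0,0,0],
)

```text
time_s: 6.7
position: [0.5899, 0.0805, 0.1302]
tool_rot: [[-0.937, 0.078, -0.34], [0.074, 0.997, 0.027], [0.341, -0.0, -0.94]]
ft_force: [0.6, -0.8, -2.2]
grip_width: 0.0377
```

Run:
```python
from look import *
look("b2")
P,R=tcp(-.021,0,.014,20);print(rel(P,R).round(4))
P,R=tcp(-.021,0,.002,20);print(rel(P,R).round(4))
```

```text
t 6.7 nose well mm [-22.    0.9  47.1] tilt 19.94 F(well) [-0.7  0.7 -2.2]
[-0.0348  0.0026  0.1043  0.0003  0.001  -0.0009]
[-0.0484  0.0026  0.1419  0.0003  0.001  -0.0009]
```

Request:
step_arm(
  steps=[0.3,-0.015,0.0026,0.04,0,0,0,0.3,-0.025,0.0026,0.07,0,0,0,0.3,-0.032,0.0026,0.095,0,0,0,0.3,-0.036,0.0026,0.108,0,0,0,0.3,-0.036,0.0026,0.108,0,0,0,0.3,-0.036,0.0026,0.108,0,0,0],
)

```text
time_s: 7.35
position: [0.5891, 0.0815, 0.0958]
tool_rot: [[-0.937, 0.078, -0.34], [0.073, 0.997, 0.027], [0.341, -0.0, -0.94]]
ft_force: [0.8, 0.3, -2.4]
grip_width: 0.0373
```

Run:
```python
from look import *
look("b3")
im=cv2.imread("pics/b3f.png")[160:230,320:390].astype(float)
im=255*(np.clip(im/200,0,1)**.5)
cv2.imwrite("pics/b3z.png",cv2.resize(im.astype(np.uint8),None,fx=8,fy=8,interpolation=cv2.INTER_CUBIC))
```

```text
t 7.35 nose well mm [-21.1  -0.1  12.7] tilt 19.96 F(well) [-0.7 -0.3 -2.4]
```

View pics/b3z.png

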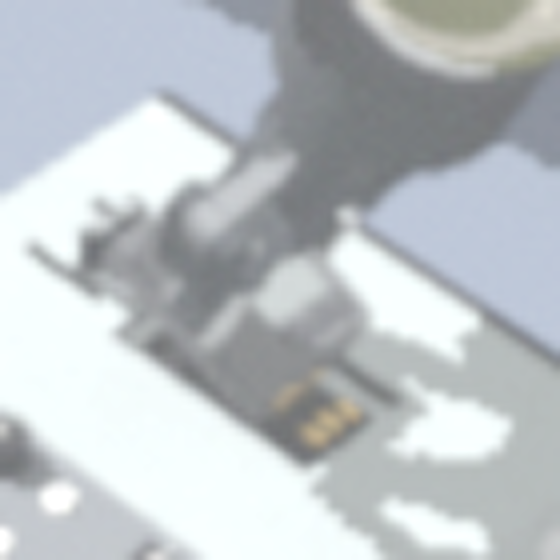

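The pack sits between the well's side walls with its brass strips near the contact block. Lowering further.

Request:
step_arm(
  steps=[0.3,-0.004,0,0.012,0,0,0,0.3,-0.008,0,0.022,0,0,0,0.3,-0.012,0,0.032,0,0,0,0.3,-0.012,0,0.032,0,0,0],
)

```text
time_s: 7.8
position: [0.5891, 0.082, 0.0849]
tool_rot: [[-0.937, 0.078, -0.341], [0.073, 0.997, 0.027], [0.342, 0.001, -0.94]]
ft_force: [0.6, 3.9, -4.8]
grip_width: 0.0369
```

Request:
step_arm(
  steps=[0.3,0,0,0,0,0,0],
)

```text
time_s: 7.9
position: [0.589, 0.082, 0.085]
tool_rot: [[-0.937, 0.078, -0.341], [0.073, 0.997, 0.027], [0.342, 0.001, -0.94]]
ft_force: [0.4, 4.5, -5.7]
grip_width: 0.0373
```

Run:
```python
from look import *
look("b4")
```

```text
t 7.9 nose well mm [-20.9  -0.6   1.9] tilt 20.01 F(well) [-0.  -4.5 -5.7]
```

Request:
step_arm(
  steps=[0.3,-0.001,0.002,0.003,0,0,0,0.3,-0.008,0.0028,0.001,0,0,0,0.3,-0.015,0.0028,-0.001,0,0,0,0.3,-0.02,0.0028,-0.003,0,0,0,0.3,-0.02,0.0028,-0.003,0,0,0],
)

```text
time_s: 8.45
position: [0.5954, 0.0816, 0.0842]
tool_rot: [[-0.937, 0.078, -0.34], [0.074, 0.997, 0.026], [0.341, -0.0, -0.94]]
ft_force: [0.5, 0.3, -3.3]
grip_width: 0.0372
```

Run:
```python
from look import *
look("b5")
```

```text
t 8.45 nose well mm [-27.4  -0.6   1.1] tilt 19.95 F(well) [-0.5 -0.4 -3.3]
```

Request:
step_arm(
  steps=[0.3,-0.004,0,0.001,0,0,0,0.3,-0.008,0,0,0,0,0,0.3,-0.012,0,-0.001,0,0,0,0.3,-0.012,0,-0.001,0,0,0],
)

```text
time_s: 8.9
position: [0.5978, 0.0815, 0.0835]
tool_rot: [[-0.936, 0.078, -0.343], [0.074, 0.997, 0.026], [0.344, -0.001, -0.939]]
ft_force: [-6.3, 0.2, 0.0]
grip_width: 0.0371
```

Run:
```python
from look import *
look("b6")
im=cv2.imread("pics/b6f.png")[160:230,320:390].astype(float)
im=255*(np.clip(im/200,0,1)**.5)
cv2.imwrite("pics/b6z.png",cv2.resize(im.astype(np.uint8),None,fx=8,fy=8,interpolation=cv2.INTER_CUBIC))
```

```text
t 8.9 nose well mm [-29.6  -0.7   0.3] tilt 20.13 F(well) [6.3 0.2 0. ]
```

View pics/b6z.png

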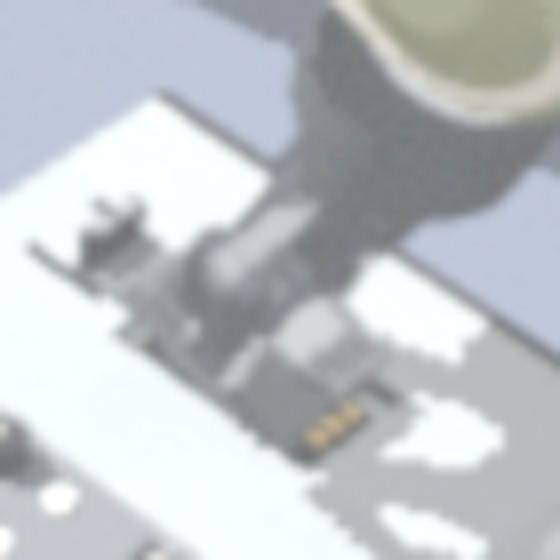

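Request:
step_arm(
  steps=[0.3,-0.004,0,-0.001,0,0,0,0.3,-0.005,0,-0.002,0,0,0,0.3,-0.005,0,-0.002,0,0,0,0.3,-0.005,0,-0.002,0,0,0],
)

```text
time_s: 9.35
position: [0.5992, 0.0814, 0.0835]
tool_rot: [[-0.936, 0.078, -0.344], [0.074, 0.997, 0.026], [0.345, -0.001, -0.939]]
ft_force: [-6.1, -1.0, 1.6]
grip_width: 0.0374
```

Run:
```python
from look import *
look("b7")
```

```text
t 9.35 nose well mm [-31.   -0.7   0.3] tilt 20.16 F(well) [6.  1.5 1.6]
```

```bash
cat > pl.py <<'E'
from mv import *
def plan(cur,seq):
    P0,R0=tcp(*[c/1000 for c in cur[:3]],cur[3])
    for s in seq:
        P,R=tcp(*[c/1000 for c in s[:3]],s[3]);print(s,rel(P,R,P0,R0).round(4).tolist())
E
python3 - <<'E'
from pl import *
plan([-32.5,-.6,.2,20],[[-33.3,-.6,.2,18],[-34.1,-.6,.2,16.5],[-34.9,-.6,.2,15],[-35.6,-.6,.2,13],[-36,-.6,.2,11]])
E
```

```text
[-33.3, -0.6, 0.2, 18] [0.0014, 0.0, 0.0032, -0.0, -0.0444, 0.0]
[-34.1, -0.6, 0.2, 16.5] [0.0017, -0.0, 0.0055, -0.0, -0.0778, 0.0]
[-34.9, -0.6, 0.2, 15] [0.0019, 0.0, 0.0079, -0.0, -0.1111, 0.0]
[-35.6, -0.6, 0.2, 13] [0.0032, 0.0, 0.0115, -0.0, -0.1556, -0.0]
[-36, -0.6, 0.2, 11] [0.0053, -0.0, 0.0157, -0.0, -0.2, 0.0]
```

Request:
step_arm(
  steps=[0.3,0.0014,0,0.0032,0,-0.0444,0,0.3,0.0017,0,0.0055,0,-0.0778,0,0.3,0.0019,0,0.0079,0,-0.1111,0,0.3,0.0019,0,0.0079,0,-0.1111,0,0.3,0.0019,0,0.0079,0,-0.1111,0],
)

```text
time_s: 9.9
position: [0.5973, 0.0815, 0.081]
tool_rot: [[-0.962, 0.078, -0.262], [0.075, 0.997, 0.02], [0.263, -0.001, -0.965]]
ft_force: [-6.4, -0.6, -2.8]
grip_width: 0.0376
```

Run:
```python
from look import *
look("b8")
from pl import *
plan([-34.9,-.6,.2,15],[[-35.4,-.6,.2,13.5],[-35.7,-.6,.2,12],[-36,-.6,.2,11]])
```

```text
t 9.9 nose well mm [-32.8  -0.7  -0.2] tilt 15.24 F(well) [ 6.3  1.1 -2.8]
[-35.4, -0.6, 0.2, 13.5] [0.0013, 0.0, 0.0027, -0.0, -0.0333, -0.0]
[-35.7, -0.6, 0.2, 12] [0.0032, 0.0, 0.0056, 0.0, -0.0667, -0.0]
[-36, -0.6, 0.2, 11] [0.0041, -0.0, 0.0075, -0.0, -0.0889, -0.0]
```

Request:
step_arm(
  steps=[0.3,0.0013,0,0.0027,0,-0.0333,0,0.3,0.0032,0,0.0056,0,-0.0667,0,0.3,0.0041,0,0.0075,0,-0.0889,0,0.3,0.0041,0,0.0075,0,-0.0889,0],
)

```text
time_s: 10.35
position: [0.5952, 0.0817, 0.0791]
tool_rot: [[-0.978, 0.078, -0.194], [0.077, 0.997, 0.014], [0.195, -0.001, -0.981]]
ft_force: [-6.3, 0.3, -3.3]
grip_width: 0.0374
```

Run:
```python
from look import *
look("b9")
im=cv2.imread("pics/b9f.png")[160:230,320:390].astype(float)
im=255*(np.clip(im/200,0,1)**.5)
cv2.imwrite("pics/b9z.png",cv2.resize(im.astype(np.uint8),None,fx=8,fy=8,interpolation=cv2.INTER_CUBIC))
from pl import *
plan([-36,-.6,.2,11],[[-36.4,-.6,0,9.5],[-36.8,-.6,0,8],[-37.2,-.6,0,6.5],[-37.5,-.6,0,5]])
```

```text
t 10.35 nose well mm [-33.6  -0.7  -0.3] tilt 11.24 F(well) [ 6.3  0.2 -3.3]
[-36.4, -0.6, 0, 9.5] [0.0015, 0.0, 0.0035, -0.0, -0.0333, -0.0]
[-36.8, -0.6, 0, 8] [0.003, 0.0, 0.0064, 0.0, -0.0667, -0.0]
[-37.2, -0.6, 0, 6.5] [0.0045, 0.0, 0.0094, 0.0, -0.1, -0.0]
[-37.5, -0.6, 0, 5] [0.0062, 0.0, 0.0125, 0.0, -0.1333, 0.0]
```

View pics/b9z.png

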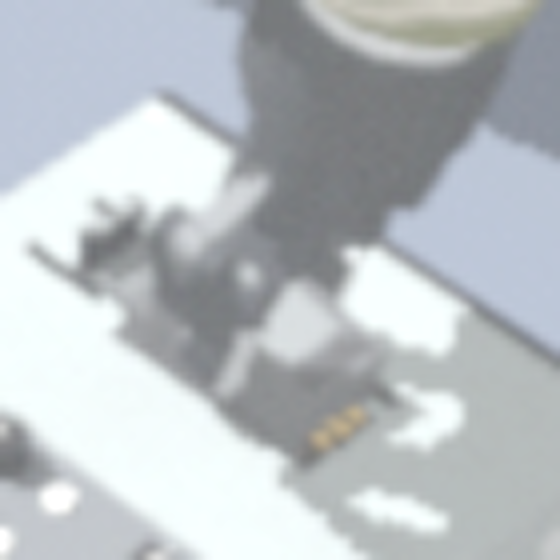

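Run:
```python
from pl import *
plan([-36,-.6,.2,11],[[-37,-.6,.2,11],[-38,-.6,.2,11],[-39,-.6,.2,11]])
```

```text
[-37, -0.6, 0.2, 11] [-0.0033, 0.0, -0.0006, 0.0, 0.0, 0.0]
[-38, -0.6, 0.2, 11] [-0.0065, 0.0, -0.0013, 0.0, 0.0, 0.0]
[-39, -0.6, 0.2, 11] [-0.0098, 0.0, -0.0019, 0.0, 0.0, 0.0]
```

Request:
step_arm(
  steps=[0.3,-0.0033,0,-0.0006,0,0,0,0.3,-0.0033,0,-0.0006,0,0,0],
)

```text
time_s: 10.6
position: [0.5965, 0.0816, 0.0791]
tool_rot: [[-0.978, 0.078, -0.195], [0.077, 0.997, 0.015], [0.195, -0.001, -0.981]]
ft_force: [-7.3, -0.0, -1.8]
grip_width: 0.0374
```

Request:
step_arm(
  steps=[0.3,-0.0033,0,-0.0006,0,0,0,0.3,-0.0033,0,-0.0006,0,0,0],
)

```text
time_s: 10.8
position: [0.5971, 0.0815, 0.0791]
tool_rot: [[-0.978, 0.078, -0.196], [0.077, 0.997, 0.015], [0.196, -0.001, -0.981]]
ft_force: [-9.1, -0.6, -0.3]
grip_width: 0.0372
```

Run:
```python
from pl import *
plan([-38,-.6,.2,11],[[-38.4,-.6,0,9.5],[-38.7,-.6,0,8],[-39,-.6,-.2,6.5],[-39.2,-.6,-.3,5],[-39.2,-.6,-.5,3]])
```

```text
[-38.4, -0.6, 0, 9.5] [0.0015, 0.0, 0.0035, -0.0, -0.0333, -0.0]
[-38.7, -0.6, 0, 8] [0.0034, -0.0, 0.0065, 0.0, -0.0667, -0.0]
[-39, -0.6, -0.2, 6.5] [0.005, -0.0, 0.0102, 0.0, -0.1, -0.0]
[-39.2, -0.6, -0.3, 5] [0.007, 0.0, 0.0137, 0.0, -0.1333, 0.0]
[-39.2, -0.6, -0.5, 3] [0.0103, 0.0, 0.0189, 0.0, -0.1778, -0.0]
```

Request:
step_arm(
  steps=[0.3,0.0015,0,0.0035,0,-0.0333,0,0.3,0.0034,0,0.0065,0,-0.0667,0,0.3,0.0034,0,0.0065,0,-0.0667,0],
)

```text
time_s: 11.1
position: [0.5955, 0.0817, 0.0775]
tool_rot: [[-0.987, 0.078, -0.143], [0.077, 0.997, 0.01], [0.144, -0.001, -0.99]]
ft_force: [-9.1, -0.7, 0.2]
grip_width: 0.0374
```

Run:
```python
from look import *
look("c1")
print(env.observe()["wrist_torque"])
from pl import *
plan([-38.7,-.6,0,8],[[-39,-.6,-.2,6.5],[-39.2,-.6,-.3,5],[-39.2,-.6,-.5,3]])
```

```text
t 11.1 nose well mm [-35.9  -0.7  -0.3] tilt 8.26 F(well) [9.  1.4 0.2]
[-0.12928786  1.47736194  0.07977627]
[-39, -0.6, -0.2, 6.5] [0.0018, 0.0, 0.0036, 0.0, -0.0333, -0.0]
[-39.2, -0.6, -0.3, 5] [0.004, 0.0, 0.007, 0.0, -0.0667, 0.0]
[-39.2, -0.6, -0.5, 3] [0.0076, 0.0, 0.012, 0.0, -0.1111, -0.0]
```

Request:
step_arm(
  steps=[0.3,0.0018,0,0.0036,0,-0.0333,0,0.3,0.004,0,0.007,0,-0.0667,0,0.3,0.004,0,0.007,0,-0.0667,0],
)

```text
time_s: 11.45
position: [0.5939, 0.0818, 0.0759]
tool_rot: [[-0.993, 0.078, -0.091], [0.078, 0.997, 0.006], [0.092, -0.001, -0.996]]
ft_force: [-10.2, -0.8, 2.2]
grip_width: 0.037
```

Run:
```python
from look import *
look("c2")
print(env.observe()["wrist_torque"])
im=cv2.imread("pics/c2f.png")[160:230,320:390].astype(float)
im=255*(np.clip(im/200,0,1)**.5)
cv2.imwrite("pics/c2z.png",cv2.resize(im.astype(np.uint8),None,fx=8,fy=8,interpolation=cv2.INTER_CUBIC))
from pl import *
plan([-39.2,-.6,-.3,5],[[-39.2,-.6,-.5,3],[-39,-.6,-.7,1],[-39,-.6,-.8,0]])
```

```text
t 11.45 nose well mm [-36.3  -0.7  -0.4] tilt 5.26 F(well) [10.1  1.6  2.2]
[-0.11163191  1.83928165  0.00268899]
[-39.2, -0.6, -0.5, 3] [0.0038, -0.0, 0.0048, 0.0, -0.0444, -0.0]
[-39, -0.6, -0.7, 1] [0.0082, -0.0, 0.0098, 0.0, -0.0889, 0.0]
[-39, -0.6, -0.8, 0] [0.01, -0.0, 0.0123, 0.0, -0.1111, -0.0]
```

View pics/c2z.png

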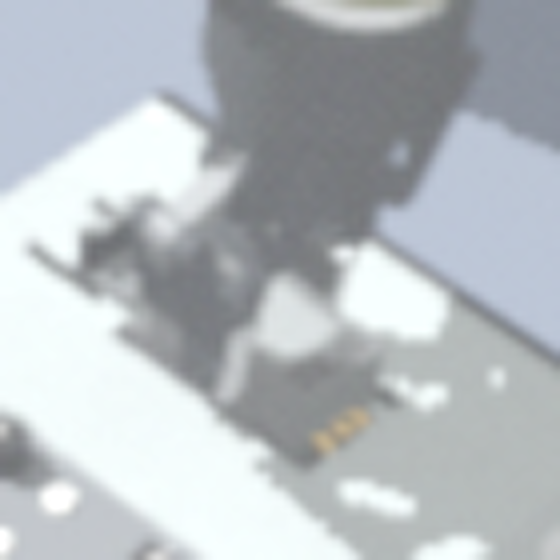

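Request:
step_arm(
  steps=[0.3,0.0038,0,0.0048,0,-0.0444,0,0.3,0.0082,0,0.0098,0,-0.0889,0,0.3,0.01,0,0.0123,0,-0.1111,0,0.3,0.01,0,0.0123,0,-0.1111,0],
)

```text
time_s: 11.9
position: [0.5911, 0.082, 0.0729]
tool_rot: [[-0.997, 0.078, -0.003], [0.078, 0.997, -0.001], [0.003, -0.001, -1.0]]
ft_force: [-10.0, -0.4, 6.0]
grip_width: 0.0371
```

Run:
```python
from look import *
look("c3",box=(310,390,160,240),k=7)
print(env.observe()["wrist_torque"])
```

```text
t 11.9 nose well mm [-36.7  -0.7  -0.3] tilt 0.16 F(well) [10.   1.2  6. ]
[-0.13711745  1.72849174 -0.03546123]
```

View pics/c3.png

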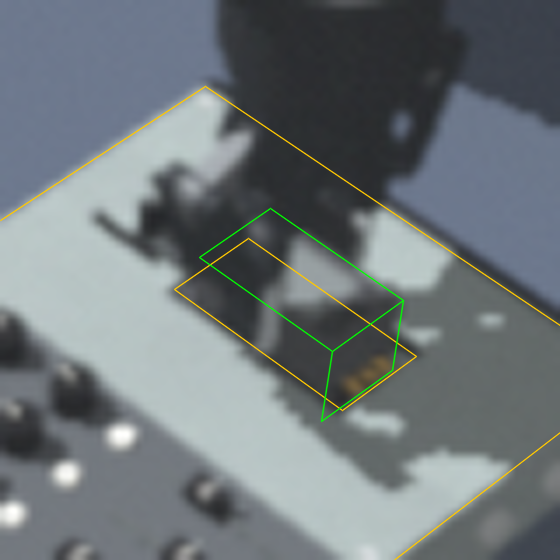

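Request:
step_arm(
  steps=[0.3,0.002,0,0.003,0,0,0,0.3,0.002,0,0.006,0,0,0,0.3,0.004,0,0.007,0,0,0,0.3,0.004,0,0.007,0,0,0],
)

```text
time_s: 12.35
position: [0.591, 0.082, 0.0728]
tool_rot: [[-0.997, 0.078, 0.0], [0.078, 0.997, -0.001], [-0.0, -0.001, -1.0]]
ft_force: [-13.1, 0.0, 20.5]
grip_width: 0.0372
```

Run:
```python
from look import *
look("c4")
```

```text
t 12.35 nose well mm [-36.7  -0.7  -0.4] tilt -0.01 F(well) [13.1  1.  20.5]
```

Request:
step_arm(
  steps=[0.3,0.002,0,-0.005,0,0,0,0.3,0.004,0,-0.008,0,0,0,0.5,0.004,0,-0.008,0,0,0,0.6,0.004,0,-0.008,0,0,0,0.6,0.004,0,-0.008,0,0,0],
)

```text
time_s: 12.9
position: [0.5908, 0.0822, 0.0727]
tool_rot: [[-0.997, 0.078, 0.001], [0.078, 0.997, -0.0], [-0.001, 0.0, -1.0]]
ft_force: [0.1, 0.3, -0.1]
grip_width: 0.0514
```

Request:
step_arm(
  steps=[0.6,0,0,-0.05,0,0,0,0.6,0,0,-0.15,0,0,0,0.6,0,0,-0.25,0,0,0,0.6,0,-0.2,-0.3,0,0,0,0.4,0,-0.3,-0.3,0,0,0,0.2,0,-0.3,-0.3,0,0,0,0,0,-0.3,-0.3,0,0,0],
)

```text
time_s: 13.6
position: [0.5835, -0.0081, 0.1627]
tool_rot: [[-0.997, 0.08, 0.001], [0.08, 0.997, 0.0], [-0.001, 0.0, -1.0]]
ft_force: [-0.7, -0.1, 0.3]
grip_width: 0.0079
```

Run:
```python
from look import *
look("d1",box=(310,390,150,230),k=8)
im=cv2.imread("pics/d1f.png")[150:230,310:390].astype(float)
im=255*(np.clip(im/200,0,1)**.6)
cv2.imwrite("pics/d1z.png",cv2.resize(im.astype(np.uint8),None,fx=7,fy=7,interpolation=cv2.INTER_CUBIC))
```

```text
t 13.6 nose well mm [-36.2  89.7  89.5] tilt -0.03 F(well) [0.7 0.2 0.3]
```

View pics/d1z.png

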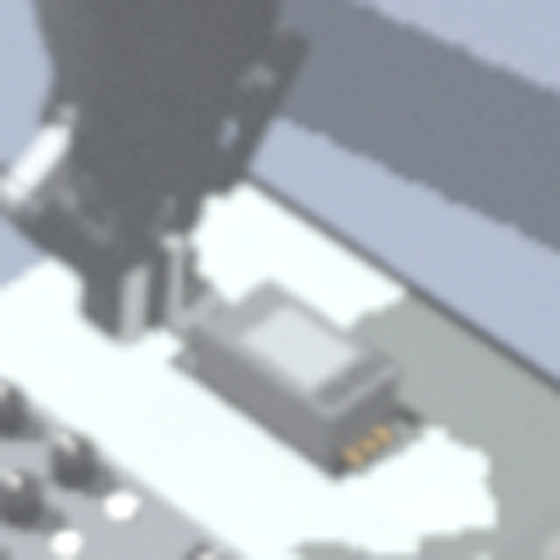

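The pack is in the well, its face at about (375,430) in the zoomed crop. I'll check flatness with depth and a seated-pose overlay.

```bash
cat > chk.py <<'E'
from look import *
def chk(name,box=(310,390,150,230)):
    im=cv2.imread(f"pics/{name}f.png");d=np.load(name+".npy")
    p=[W[0],W[1],np.radians(YW),W[2]]
    cv2.imwrite(f"pics/{name}s.png",overlay(im,"scene",p,PE,box,8))
    C=cloud("scene",d);a=np.radians(YW);B=np.array([[np.cos(a),-np.sin(a),0],[np.sin(a),np.cos(a),0],[0,0,1]])
    L=(C.reshape(-1,3)-W)@B
    dk=L[(abs(L[:,0])<40)&(L[:,1]>25)&(L[:,1]<60)&(abs(L[:,2]-.014)<.01)] if 0 else L[(L[:,0]>-.09)&(L[:,0]<-.055)&(abs(L[:,1])<.04)&(abs(L[:,2]-.014)<.012)]
    print("deck z",dk[:,2].mean().round(5),len(dk))
    t=L[(L[:,0]>-.034)&(L[:,0]<.026)&(abs(L[:,1])<.016)&(abs(L[:,2]-.036)<.012)]
    A=np.c_[t,np.ones(len(t))][:,[0,1,3]];c=np.linalg.lstsq(A,t[:,2],rcond=None)[0]
    print("top plane slope x deg",np.degrees(c[0]).round(2),"y",np.degrees(c[1]).round(2),"z0",c[2].round(5),"n",len(t),"above deck",(c[2]-dk[:,2].mean()).round(5))
E
python3 -c "
from chk import *
chk('d1')"
```

```text
deck z 0.01383 330
top plane slope x deg 0.73 y -4.2 z0 0.03561 n 217 above deck 0.02178
```

View pics/d1s.png

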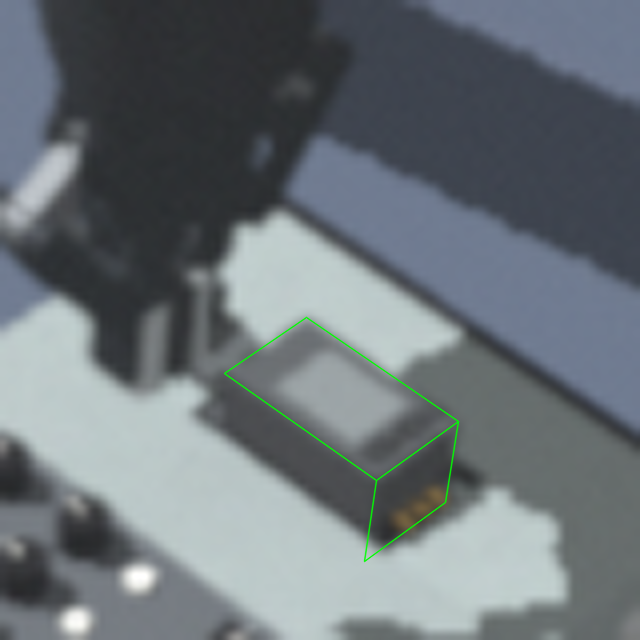

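Flat and in register: the top is 21.8 mm above the deck and the seated overlay matches. I'll give it a light confirming press near the stepped end with shut fingers, then slide the lock.

Run:
```python
from mv import *
print(rel([.5743,.0826,.110],Rt(YW)).round(4),rel([.5743,.0826,.094],Rt(YW)).round(4))
```

```text
[ 0.054   0.296   0.1752  0.0004  0.0003 -0.0011] [ 0.054   0.296   0.2285  0.0004  0.0003 -0.0011]
```

Request:
step_arm(
  steps=[0,0.054,0.15,0,0,0,0,0,0.054,0.296,0.05,0,0,0,0,0.054,0.296,0.15,0,0,0,0,0.054,0.296,0.2,0,0,0,0,0.054,0.296,0.22,0,0,0,0,0.054,0.296,0.228,0,0,0,0,0.054,0.296,0.228,0,0,0],
)

```text
time_s: 14.35
position: [0.5746, 0.0825, 0.0947]
tool_rot: [[-0.997, 0.078, 0.001], [0.078, 0.997, -0.0], [-0.001, 0.0, -1.0]]
ft_force: [0.0, -0.2, -0.3]
grip_width: -0.0001
```

Request:
step_arm(
  steps=[0,0,0,0.004,0,0,0,0,0,0,0.008,0,0,0,0,0,0,0.01,0,0,0,0,0,0,0.01,0,0,0],
)

```text
time_s: 14.75
position: [0.5745, 0.0822, 0.0919]
tool_rot: [[-0.997, 0.078, 0.001], [0.078, 0.997, -0.0], [-0.001, -0.0, -1.0]]
ft_force: [-0.7, 0.1, 4.4]
grip_width: -0.0002
```

Request:
step_arm(
  steps=[0,0,0,0.004,0,0,0,0,0,0,0.006,0,0,0,0,0,0,0.006,0,0,0],
)

```text
time_s: 15.05
position: [0.5745, 0.0822, 0.0919]
tool_rot: [[-0.997, 0.078, 0.003], [0.078, 0.997, -0.0], [-0.003, -0.0, -1.0]]
ft_force: [-6.7, -0.4, 19.2]
grip_width: 0.0003
```

Run:
```python
from mv import *
a=np.radians(YW);x=np.array([np.cos(a),np.sin(a),0])
for xx,z in((.015,.125),(.085,.125),(.085,.078)):
    P=W+x*xx;P[2]=z;print(P.round(4),rel(P,Rt(YW)).round(4))
```

```text
[0.5743 0.0826 0.125 ] [ 0.0004  0.0011 -0.1105 -0.0004  0.0035 -0.0006]
[0.5046 0.088  0.125 ] [ 0.2338  0.001  -0.1111 -0.0004  0.0035 -0.0006]
[0.5046 0.088  0.078 ] [ 0.2342  0.0011  0.0455 -0.0004  0.0035 -0.0006]
```

Request:
step_arm(
  steps=[0,0,0,-0.08,0,0,0,0,0.05,0,-0.13,0,0,0,0,0.18,0,-0.13,0,0,0,0,0.235,0.001,-0.08,0,0,0,0,0.235,0.001,0,0,0,0,0,0.235,0.001,0.039,0,0,0,0,0.235,0.001,0.039,0,0,0],
)

```text
time_s: 15.75
position: [0.5037, 0.088, 0.0765]
tool_rot: [[-0.997, 0.078, -0.002], [0.078, 0.997, 0.0], [0.002, -0.0, -1.0]]
ft_force: [1.2, 0.4, 0.4]
grip_width: 0.0001
```

Run:
```python
from look import *
o=look("e1",box=(310,390,150,230),k=8)
a=np.radians(YW);B=np.array([[np.cos(a),-np.sin(a),0],[np.sin(a),np.cos(a),0],[0,0,1]]);print("tcp well mm",((B.T@(o["position"]-W))*1e3).round(1))
im=cv2.imread("pics/e1f.png")[130:230,290:390].astype(float)
im=255*(np.clip(im/200,0,1)**.6)
cv2.imwrite("pics/e1z.png",cv2.resize(im.astype(np.uint8),None,fx=6,fy=6,interpolation=cv2.INTER_CUBIC))
```

```text
t 15.75 nose well mm [51.   0.   3.3] tilt 0.13 F(well) [-1.1 -0.5  0.4]
tcp well mm [85.9  0.  37.3]
```

View pics/e1z.png

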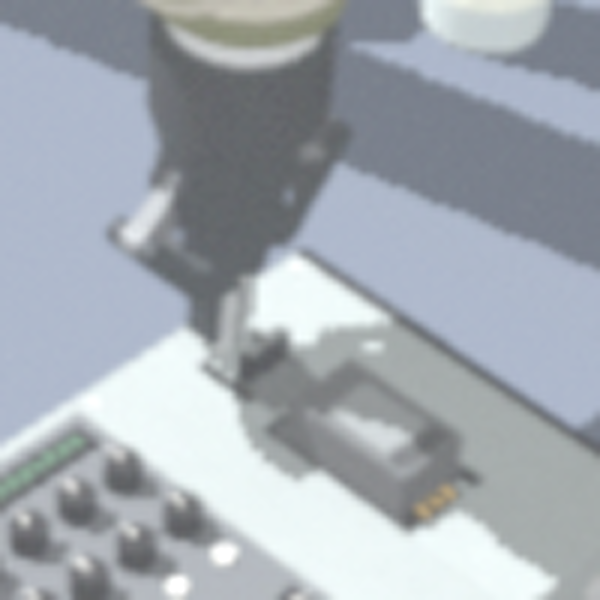

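Request:
step_arm(
  steps=[0,-0.01,0,0,0,0,0,0,-0.02,0,0,0,0,0,0,-0.03,0,0,0,0,0,0,-0.03,0,0,0,0,0],
)

```text
time_s: 16.2
position: [0.5137, 0.0873, 0.0781]
tool_rot: [[-0.997, 0.078, 0.001], [0.078, 0.997, -0.0], [-0.001, -0.0, -1.0]]
ft_force: [0.8, -0.0, -0.3]
grip_width: -0.0002
```

Request:
step_arm(
  steps=[0,-0.01,0,0,0,0,0,0,-0.015,0,0,0,0,0,0,-0.015,0,0,0,0,0],
)

```text
time_s: 16.5
position: [0.5176, 0.0871, 0.0777]
tool_rot: [[-0.997, 0.078, 0.0], [0.078, 0.997, -0.0], [-0.0, 0.0, -1.0]]
ft_force: [-1.3, -0.1, 0.0]
grip_width: 0.0001
```

Request:
step_arm(
  steps=[0,-0.008,0,0,0,0,0,0,-0.012,0,0,0,0,0,0,-0.012,0,0,0,0,0],
)

```text
time_s: 16.8
position: [0.5213, 0.0868, 0.0777]
tool_rot: [[-0.997, 0.078, 0.001], [0.078, 0.997, 0.0], [-0.001, 0.0, -1.0]]
ft_force: [-0.6, 0.5, 0.3]
grip_width: 0.0
```

Request:
step_arm(
  steps=[0,-0.006,0,0,0,0,0,0,-0.01,0,0,0,0,0,0,-0.01,0,0,0,0,0],
)

```text
time_s: 17.1
position: [0.5242, 0.0866, 0.0777]
tool_rot: [[-0.997, 0.078, 0.001], [0.078, 0.997, -0.0], [-0.001, 0.0, -1.0]]
ft_force: [-0.9, 0.1, 1.0]
grip_width: 0.0002
```

Request:
step_arm(
  steps=[0,-0.006,0,0,0,0,0,0,-0.01,0,0,0,0,0,0,-0.01,0,0,0,0,0],
)

```text
time_s: 17.4
position: [0.5245, 0.0866, 0.0776]
tool_rot: [[-0.997, 0.078, -0.006], [0.078, 0.997, 0.0], [0.006, -0.0, -1.0]]
ft_force: [-14.2, 0.2, 9.7]
grip_width: -0.0001
```

Run:
```python
from look import *
o=look("e2",box=(310,390,150,230),k=8)
a=np.radians(YW);B=np.array([[np.cos(a),-np.sin(a),0],[np.sin(a),np.cos(a),0],[0,0,1]]);print("tcp well mm",((B.T@(o["position"]-W))*1e3).round(1))
im=cv2.imread("pics/e2f.png")[130:230,290:390].astype(float)
im=255*(np.clip(im/200,0,1)**.6)
cv2.imwrite("pics/e2z.png",cv2.resize(im.astype(np.uint8),None,fx=6,fy=6,interpolation=cv2.INTER_CUBIC))
```

```text
t 17.4 nose well mm [30.2 -0.1  4.1] tilt 0.36 F(well) [14.2  0.9  9.7]
tcp well mm [65.  -0.1 38.4]
```

View pics/e2z.png

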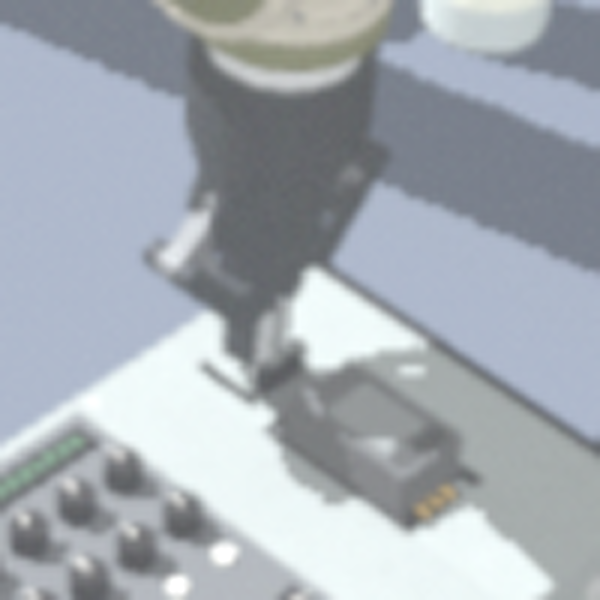

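The lock met a firm stop at TCP x = 65.0 mm of the well, which is where home should be. Backing off and verifying.

Request:
step_arm(
  steps=[0,0.02,0,0,0,0,0,0,0.05,0,0,0,0,0,0,0.06,0,-0.15,0,0,0,0,0.1,0,-0.3,0,0,0,0,0.3,0,-0.5,0,0,0,0,0.5,0,-0.5,0,0,0,0,0.5,0,-0.5,0,0,0,0,0.5,0,-0.5,0,0,0],
)

```text
time_s: 18.25
position: [0.3741, 0.0986, 0.229]
tool_rot: [[-0.997, 0.077, 0.003], [0.077, 0.997, -0.0], [-0.003, 0.0, -1.0]]
ft_force: [1.3, 0.6, -1.1]
grip_width: 0.0
```

Run:
```python
from chk import *
look("g1");chk("g1")
im=cv2.imread("pics/g1f.png");box=(310,390,150,230)
p0=[.5846,.0216,3.0640,.0032]
def tab(c):
    x0,x1=.057-c,.064-c;r=rect(x0,x1,-.073,-.047,.0705);return r+[((.04-c,-.073,.056),(.04-c,-.047,.056))]
A=overlay(im,"scene",p0,tab(.01),box,5);
cv2.imwrite("pics/g1t.png",hs(cv2.resize(im[150:230,310:390],None,fx=5,fy=5,interpolation=cv2.INTER_CUBIC),A))
t,_=imaging.get_image("top");cv2.imwrite("pics/g1top.png",t)
for n in("scene","top"):print(n,[(np.round(r["pixel"],1),round(r["score"],2)) for r in imaging.pinpoint(n,"lock_tab")][:2],[proj(n,xf(p0,np.array([[.0605-c,-.06,.0705]])))[0].round(1) for c in(0,.01)])
```

```text
t 18.25 nose well mm [180.7  -0.5 156. ] tilt -0.17 F(well) [-1.2 -0.7 -1.1]
deck z 0.01378 334
top plane slope x deg -0.15 y -4.76 z0 0.03559 n 228 above deck 0.0218
scene [(array([334.6, 188.9]), 0.57)] [array([333.4, 186.6]), array([336.2, 188.6])]
top [(array([245.8, 194.7]), 0.56)] [array([245.1, 196.7]), array([245.5, 193.6])]
```

View pics/g1t.png

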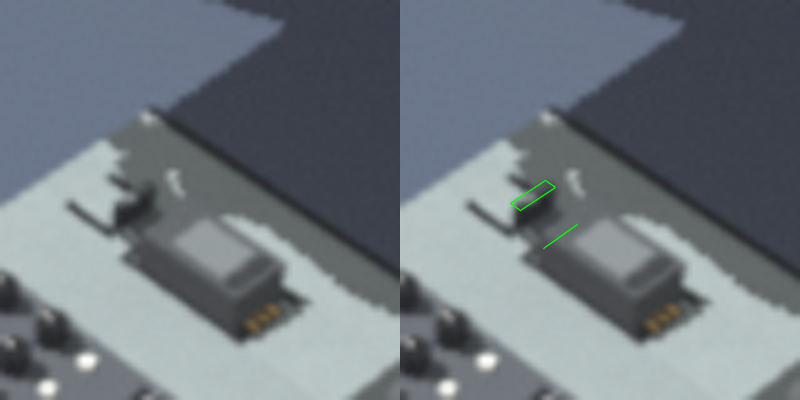

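View pics/g1s.png

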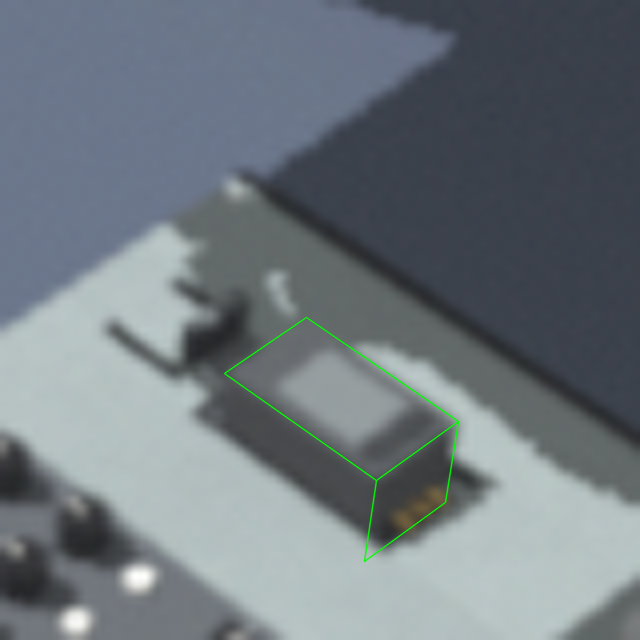

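View pics/g1top.png

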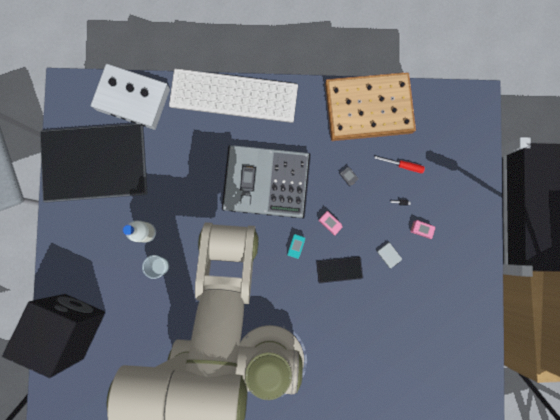

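Run:
```python
from look import *
a=np.radians(YW);B=np.array([[np.cos(a),-np.sin(a),0],[np.sin(a),np.cos(a),0],[0,0,1]])
for n in("scene","top"):
    ds=[np.load("g1.npy")] if n=="scene" else []
    for _ in range(3): ds.append(imaging.get_image(n)[1])
    T=[];D=[]
    for d in ds:
        L=(cloud(n,d).reshape(-1,3)-W)@B
        T.append(L[(abs(L[:,0]+.004)<.024)&(abs(L[:,1])<.013)&(abs(L[:,2]-.036)<.008)])
        D.append(L[(L[:,0]<-.055)&(L[:,0]>-.1)&(abs(L[:,1])<.03)&(abs(L[:,2]-.014)<.012)])
    for nm,t in(("top",np.vstack(T)),("deck",np.vstack(D))):
        A=np.c_[t[:,:2],np.ones(len(t))];c=np.linalg.lstsq(A,t[:,2],rcond=None)[0];r=t[:,2]-A@c
        se=r.std()*np.sqrt(np.diag(np.linalg.inv(A.T@A)));print(n,nm,"deg",np.degrees(c[:2]).round(2),"se",np.degrees(se[:2]).round(2),"z",c[2].round(4),len(t))
```

```text
scene top deg [0.11 0.47] se [0.35 0.63] z 0.036 558
scene deck deg [-0.04 -0.22] se [0.25 0.18] z 0.0137 1293
top top deg [1.19 1.9 ] se [0.71 1.3 ] z 0.0359 347
top deck deg [0.3  0.07] se [0.59 0.44] z 0.0142 737
```

With the face edges left out, the tilt is within noise (0.1° and 0.5°), so the earlier roll reading was an edge artefact. The pack's top is about 22 mm above the deck, so I'm handing in.

```bash
python3 -c "
from rig import env,close_job
o=env.observe();print(o['time_s'],o['ft_force'].round(1));print(close_job())"
```

```text
18.75 [-0.4  0.2  1.2]
the job is handed in; nothing more can be done
None
```

The stepped pack lies flat in the mixer's well with the lock slid home over its step. I handed the job in at 18.75 s with the arm well clear.

**How it went:** I gripped the pack across its width and lowered the contact end in at about 20° tilt. I pushed it against the sprung contacts with about 6–10 N and rocked it down to flat. With the pack still gripped, I pressed it down to about 20 N. After letting go, I pressed near the step with shut fingers to about 19 N; that was more than I intended, but the pack did not move. I then pushed the lock with the shut fingers until it stopped and backed off.

**Last checks:**
- **Pack:** the seated-pose overlay matches the picture. The top is 22 mm above the deck, as expected. Tilt from the scene camera is 0.1° and 0.5°, within its noise.
- **Lock:** it stopped firmly (about 14 N) with the tool 65.0 mm along the well, which is where home should be. In both cameras the tab moved by about the expected amount or more.
- **Other things:** they look to be where they started in the top picture.

**Checks that disagreed:**
- Two early depth fits showed a sideways slope of 4–5°. It went away once the pack's edges were left out of the fit.
- The top camera alone gave 1.2° and 1.9°, but its error is about 1°.
- The travel of the contacts could not be seen directly. I inferred it from the push force and the seated position.

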